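# Test a compression spring on a bench spring tester and sort it

## Robot

A 6-joint arm with a two-finger parallel gripper is mounted at the origin on a cart in front of the work surface, level with it; the furniture and walls round the work are solid. World frame = base frame: x ahead of the robot, y to its left, z up, the work surface at z = 0. Lengths are in m, angles in rad, forces in N, time in s.
With the tool pointing down it reaches from about 0.3 to 0.95 m from the base axis. Payload 3.1 kg.
Tool frame: the origin (TCP) lies midway between the tips of the shut fingers; the grasp point (between the pads) lies 19 mm behind it; y points along the fingers, x is the direction in which the jaws open and shut, and the axes are right-handed (so a half turn about y gives the same grasp; the last joint's range is limited). The gripper opens to 85 mm and grips with 20 to 120 N. Pads are 22 mm wide; open, the fingers measure 114 mm over their backs; the gripper's body (76 mm by 85 mm) begins 54 mm behind the grasp point. The pads swing forward as they close: fully open they stand 13 mm farther back than shut.
Start: joints at [1.08, 0.308, 1.634, -0, 1.2, -0.07], TCP at [0.255, 0.57, 0.231] pointing down, gripper open.
Joint ranges: [-3.06, 3.06], [-0.79, 1.96], [0.05, 2.63], [-1.19, 4.34], [0.05, 2.64], [-2.94, 2.94]. Speed limits (rad/s): [2.79, 2.79, 3.14, 3.14, 3.14, 3.14].

## Interface

Orientations are given as a rotation vector (axis times angle).
In Python, from station import readout, camera, calibration, ctrl, models gives the robot as it stands.
- The arm moves only by the tool apply_moves, never from a script. Its argument "rows" is a list of rows, each an object with "delta_rot": the turn, a rotation vector about the tool's x, y, z in degrees, a list of three; "travel": the shift along the tool's x, y, z in cm, a list of three; "claw": the finger opening in cm, from 0 to 8.54. In form: [{"delta_rot": [ax, ay, az], "travel": [dx, dy, dz], "claw": claw}, ...]. A call has 1 to 12 rows; each row shifts and turns the pose as measured when the row begins, along the tool's axes as they then stand; what a row does not reach is not made up. A row lasts 1/10 s, in which the tool goes at most 50 mm and 8.59 degrees, less where a joint would pass 70% of its speed; a pose out of reach is approached as far as the arm can. A call with a gripper value outside its range is refused whole. The fingers move at their own pace and stop on an object; "force" is the grip in N (left out, the last holds). Time passes only in rows, so rows that do not move let the fingers close. It gives the time, the measured TCP pose, the force and the opening at its end, in the units of the state.
- readout.get_obs(): the state, without advancing time (a new reading comes with each control period).
- camera(name): name is "scene" or "top" or "wrist"; returns the picture (400x640x3 uint8, red, green, blue); there is no depth.
- calibration(name): a dict with "fx", "fy", "cx", "cy" (pixels), "pose" (4x4, takes a point from camera to world coordinates); the wrist camera has in their place "T_tool_cam" (4x4, takes a point from camera to tool coordinates, whose origin is the TCP and whose axes are the tool frame's). Camera axes: x right, y down, z forward; pixel columns grow to the right and rows downward; lengths in m; the calibration is good to about 2 mm. A picture is of the moment at which its call begins: read the wrist's pose just before it. calibration takes no time and is no camera call.
- ctrl.close_job(): hands the job in, once; it reports no verdict.
Trained networks look in the newest picture that a camera, given by its name, has taken for a name from the list of things; names that differ only in an ending like _2 or _b are one class to them, and where a whole thing is asked for, a point or a joint stands for the part that bears it (a point fixed in the world has none). Each returns a list of dicts, best first, with "conf" (0 to 1); they miss things now and then, are a little off and sometimes report something else, mostly with a low value. They report only what shows in the picture. A call takes as long as a camera call. They do not tell look-alikes from the thing itself.
- models.spot_in(name, camera): "at" ([column, row] in pixels, amid what is visible of it).
The state is a dict: "time": time; "joint_positions": joint angles; "qd": joint speeds; "joint_efforts": joint torques, N m; "ee_pos": TCP position; "orientation": TCP orientation; "contact_force": force on the tool from outside, world axes, zero at the start; "moment": the same for the moment, N m; "gripper_width": opening from 0.0 (shut) to 1.0 (fully open).
Only numpy, scipy, OpenCV 4.12 (cv2) and the standard library are available. Lean on these libraries where they do the work, as an engineer would, in place of code of your own. Each camera call takes 0.05 s, during which the arm holds its last target.

## Task

Test the capped coil spring: stand it upright in the round collar of the spring tester, then press its cap straight down until the flange just meets the collar's rim - that is the marked height - and hold it there for about a second without leaning hard on the rim, because that falsifies the reading and harms the gauge. Let the spring rise again, read the force scale, and put the spring away standing upright: in the square tray if the drag pointer was pushed past the limit tab, inside the cork ring if it stopped short of the tab. Do not touch the pointers and leave the other things on the worktop where they are.

Things in the scene. Friction and masses are not known exactly. Their poses are not given: they have to be found in the camera images.
- spring: The spring on test, 85 mm tall, 0.14 to 0.22 kg: steel foot disc 34 mm across and 7 mm thick with chamfered lower edge, bare coil above it, sliding cap on top. Origin: centre of the foot's underside; z up along the spring's axis. It starts standing upright on the worktop. Preloaded by a little over 1 N when free; stiffness unknown, but under 20 N brings it to the marked height.
- cap_flange (a point): Centre of the underside of the cap's round aluminium flange (54 mm across, 5 mm thick, right below the knob), on the spring's axis: 50 mm above the foot's underside when free, always 35 mm below the knob's top.
- plate: The tester's round weighing plate, 41 mm across, at the bottom of the collar, its top 56 mm above the worktop when unloaded. Origin: centre of its top face; z up. It sinks straight down about 1 mm for every 2 N of load (up to 13.5 mm), taking the collar and whatever stands in it along.
- collar: Upright aluminium ring round the plate, bore 42 mm, 54 mm outside. Origin: centre of its top rim; z up. The rim is 26 to 38 mm above the plate (set anew each time) and sinks with it. Marked height: cap_flange level with this origin, the flange just meeting the rim; from there further pressing stiffens about four times (2 N per mm instead of 0.5).
- drag_pointer: Small black block with a thin pointer on the white scale along the front (robot's side) of the tester's grey base, 150 x 150 x 42 mm. It starts at zero at the scale's left end; load on the plate pushes it along the tester's -y, about 3.5 mm per N, and it stays at the highest load reached. Origin on the scale line at the pointer; axes: x away from the robot, y left, z up.
- limit_tab: Steel tab, 12 mm wide, clipped over the front edge of the same scale, its thin finger marking the limit; set anew each time, 38 to 66 mm from zero. Origin: on the scale line at its finger; axes as drag_pointer's, so the drag pointer is past the tab when its y in this frame is negative. If the two are within 2 mm, either verdict is right.
- tray: Square white open tray, 115 x 115 mm outside, walls 22 mm high and 4 mm thick, floor 4 mm thick, fixed. Origin: centre of its underside, on the worktop. For springs whose drag pointer passed the limit tab. Tray and cork ring may change places from one start to the next.
- cork_ring: Brown cork ring, 116 mm outside, 31 mm high, round hole about 68 mm across that is open down to the worktop, fixed. Origin: centre of its underside. For springs whose drag pointer fell short of the limit tab: they stand on the worktop inside the hole.
- vial_3: Bystander: screw-cap vial, 24 mm across, 58 mm high; origin at the centre of its underside.
- micropipette: Bystander: micropipette lying on its side, 226 x 42 x 32 mm; origin under its middle.
- syringe_1: Bystander: syringe lying down, 131 x 18 x 15 mm; origin under its middle.
- marker_1: Bystander: felt marker lying down, 130 x 14 x 16 mm; origin under its middle.
- knob_top (a point): Centre of the flat top of the cap's black cylindrical knob, 26 mm across and 30 mm tall, 85 mm above the foot's underside when free. The knob is for gripping and for pressing on. The cap can be pressed down 30 mm at most and springs back.
Mind the look-alikes: they are no part of the job. Leave any pink look-alike of the spring alone.

How it is judged:
By the outcome, as a careful person would: the job done as asked, in the order asked, and still so for the second after the job is handed in, with the robot touching nothing.
It also fails if it takes over 67 s, if anything falls off the work surface, if the arm or the gripper's body presses on something with over 40 N, if the wrist force passes 120 N, or if a joint passes its speed limit or range.

## Working session

There is one attempt and no reset: what is moved stays moved. The work goes in short steps, Python scripts to look and compute and a tool call to move; the robot and the scene stay as the last step left them, time stands still between calls to the robot, and variables do not carry over. Pictures are saved under pics/ and viewed, and the job is handed in when it is done.

Besides the shell and the picture viewer there is one more tool, called after ">>>" in YAML: its name, and indented under it one key for each argument. apply_moves: Moves the arm, as the interface text tells. Its arguments: {"type":"object","properties":{"rows":{"type":"array","items":{"type":"object","properties":{"delta_rot":{"type":"array","items":{"type":"number"}},"travel":{"type":"array","items":{"type":"number"}},"claw":{"type":"number"}}}},"force":{"type":"number"}},"required":["rows"]}

```bash
mkdir -p pics; ls; cat > h.py <<'E'
import numpy as np,cv2
from scipy.spatial.transform import Rotation as R
from station import readout,camera,calibration,ctrl,models
def shot(cam,fn,crop=None,scale=1):
    im=camera(cam)
    b=im[:,:,::-1]
    if crop: b=b[crop[1]:crop[3],crop[0]:crop[2]]
    if scale!=1: b=cv2.resize(b,None,fx=scale,fy=scale,interpolation=cv2.INTER_CUBIC)
    cv2.imwrite('pics/'+fn,b); return im
def T_tool():
    o=readout.get_obs();T=np.eye(4);T[:3,:3]=R.from_rotvec(o['orientation']).as_matrix();T[:3,3]=o['ee_pos'];return T
def ray(cam,px,T=None):
    c=calibration(cam)
    P=np.array(c['pose']) if 'pose' in c else (T if T is not None else T_tool())@np.array(c['T_tool_cam'])
    d=P[:3,:3]@np.array([(px[0]-c['cx'])/c['fx'],(px[1]-c['cy'])/c['fy'],1.])
    return P[:3,3],d
def at_z(cam,px,z,T=None):
    p,d=ray(cam,px,T); return p+d*(z-p[2])/d[2]
def proj(cam,X,T=None):
    c=calibration(cam)
    P=np.array(c['pose']) if 'pose' in c else (T if T is not None else T_tool())@np.array(c['T_tool_cam'])
    q=np.linalg.inv(P)@np.append(X,1); return np.array([c['fx']*q[0]/q[2]+c['cx'],c['fy']*q[1]/q[2]+c['cy']])
E
python3 - <<'E'
from h import *
np.set_printoptions(precision=4,suppress=True)
print(readout.get_obs())
for c in('scene','top'):
    shot(c,c+'0.png'); print(c,np.array(calibration(c)['pose']),calibration(c)['fx'])
    for n in ['spring','knob_top','plate','collar','drag_pointer','limit_tab','tray','cork_ring']:
        print(n,[(np.round(r['at']).tolist(),round(r['conf'],2)) for r in models.spot_in(n,c)])
print(calibration('wrist'))
E
```

```text
pics
{'time': 0.0, 'joint_positions': array([ 1.0803,  0.309 ,  1.6352, -0.    ,  1.1997, -0.0697]), 'qd': array([-0.0007, -0.0007,  0.0009,  0.0002,  0.001 ,  0.0004]), 'joint_efforts': array([ -0.002 , -41.5249, -27.6664,  -0.0001,   0.0103,  -0.    ]), 'ee_pos': array([0.2549, 0.5697, 0.23  ]), 'orientation': array([-1.3805, -0.8924,  0.8957]), 'contact_force': array([ 0.3527, -0.1873,  0.5618]), 'moment': array([ 0.0213,  0.0131, -0.0096]), 'gripper_width': 1.002035737622517}
scene [[ 0.7662 -0.3793  0.5188  0.0068]
 [-0.6422 -0.4814  0.5965 -0.592 ]
 [ 0.0235 -0.7902 -0.6124  0.6895]
 [ 0.      0.      0.      1.    ]] 399.7232852500535
spring [([387.0, 308.0], 0.73), ([343.0, 208.0], 0.7), ([287.0, 251.0], 0.68), ([305.0, 283.0], 0.52)]
knob_top [([283.0, 250.0], 0.9), ([388.0, 307.0], 0.83)]
plate [([343.0, 208.0], 0.71)]
collar [([345.0, 208.0], 0.7)]
drag_pointer []
limit_tab []
tray [([426.0, 272.0], 0.91), ([345.0, 206.0], 0.71)]
cork_ring [([266.0, 186.0], 0.85)]
top [[-0.0188 -0.9891  0.1457  0.4145]
 [-0.9998  0.0201  0.0078 -0.0114]
 [-0.0106 -0.1455 -0.9893  0.9824]
 [ 0.      0.      0.      1.    ]] 367.87259939879624
spring [([338.0, 274.0], 0.79), ([440.0, 247.0], 0.73)]
knob_top [([439.0, 243.0], 0.66), ([340.0, 275.0], 0.6)]
plate [([337.0, 198.0], 0.76)]
collar [([334.0, 190.0], 0.49)]
drag_pointer []
limit_tab []
tray [([423.0, 185.0], 0.72), ([332.0, 189.0], 0.52)]
cork_ring [([227.0, 222.0], 0.87), ([441.0, 246.0], 0.29)]
{'fx': 303.8582555955333, 'fy': 303.8582555955333, 'cx': 318.3995608262637, 'cy': 200.3535292936039, 'T_tool_cam': array([[ 1.    , -0.0007, -0.0006, -0.0002],
       [ 0.0004, -0.2938,  0.9559, -0.1411],
       [-0.0008, -0.9559, -0.2938,  0.0747],
       [ 0.    ,  0.    ,  0.    ,  1.    ]])}
```

View pics/scene0.png

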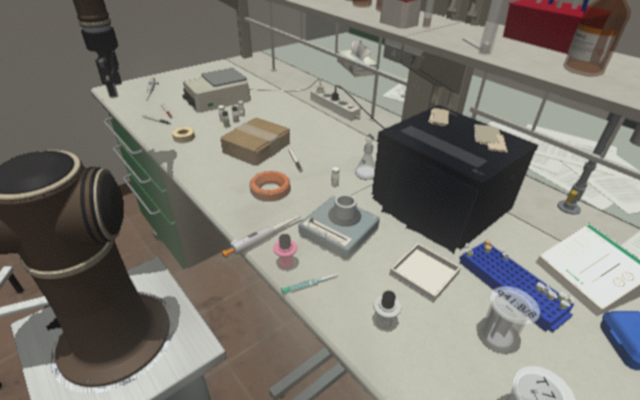

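View pics/top0.png

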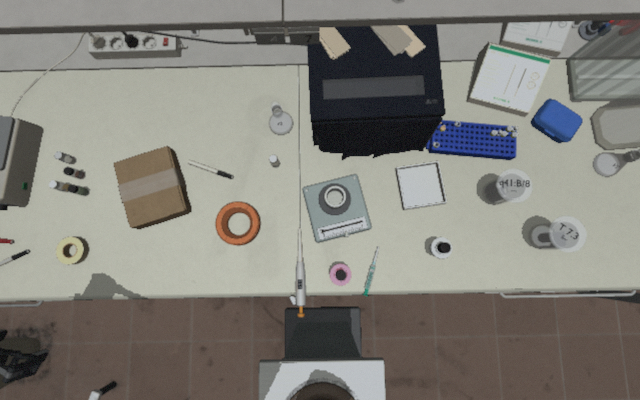

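```bash
python3 - <<'E'
import cv2
a=cv2.imread('pics/top0.png'); b=cv2.imread('pics/scene0.png')
t=cv2.resize(a[140:300,290:470],None,fx=4,fy=4,interpolation=cv2.INTER_CUBIC);cv2.imwrite('pics/tz.png',t[:600])
t=cv2.resize(b[180:340,260:460],None,fx=4,fy=4,interpolation=cv2.INTER_CUBIC);cv2.imwrite('pics/sz.png',t[:600])
E
```

```text
(no output)
```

View pics/tz.png

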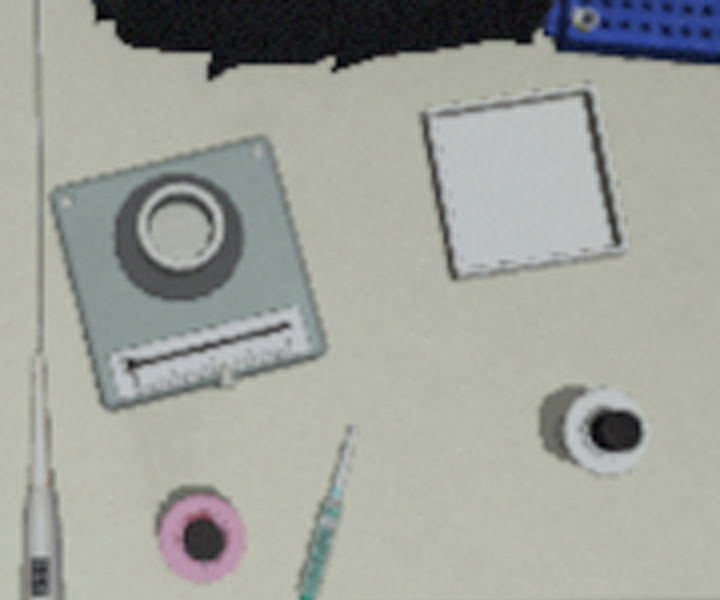

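View pics/sz.png

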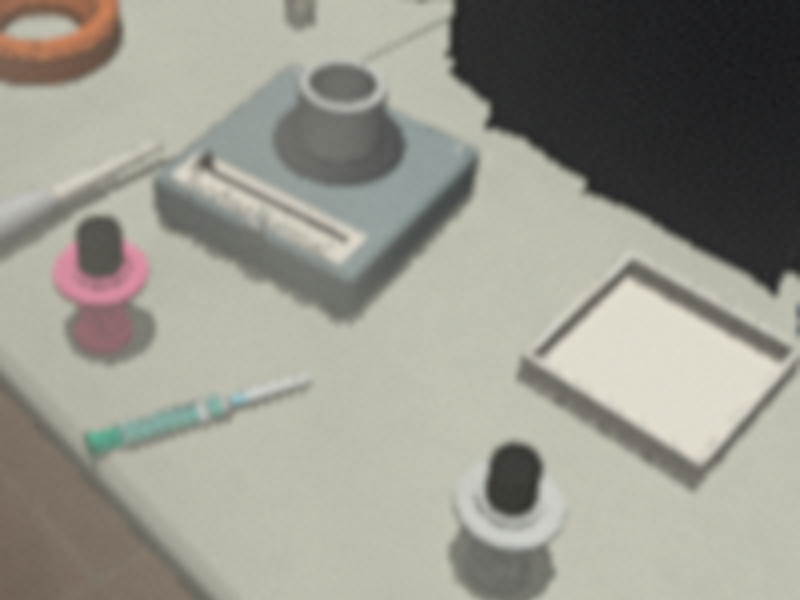

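```bash
cat >> h.py <<'E'
def tri(obs):
    A=np.zeros((3,3));b=np.zeros(3)
    for cam,px,T in obs:
        p,d=ray(cam,px,T);d=d/np.linalg.norm(d);M=np.eye(3)-np.outer(d,d);A+=M;b+=M@p
    return np.linalg.solve(A,b)
E
python3 - <<'E'
from h import *
np.set_printoptions(precision=4,suppress=True)
t=lambda x,y:(x/4+290-.4,y/4+140-.4)
s=lambda x,y:(x/4+260-.4,y/4+180-.4)
print('knob',at_z('top',t(621,429),.085),at_z('scene',s(516,455),.085), tri([('top',t(621,429),None),('scene',s(516,455),None)]))
print('flange',at_z('top',t(605,431),.055),at_z('scene',s(511,500),.055))
print('rim',at_z('top',t(181,226),.088),tri([('top',t(181,226),None),('scene',s(343,87),None)]))
for n,p,z in [('zero',(130,365),.042),('tab',(229,377),.042),('FR',(326,350),.042),('FL',(108,409),.042),('BR',(267,136),.042),('BL',(53,187),.042),('tr',(423,113),.022),('tr',(592,88),.022),('tr',(623,248),.022),('tr',(455,276),.022)]:
    print(n,at_z('top',t(*p),z))
print('cork',at_z('top',(238,222.5),.031))
print('box corner',at_z('top',(313,140),0),at_z('top',(313,150),0),at_z('top',(437,145),0))
print('box top',at_z('scene',(458,167),.25))
T=T_tool();print(T, proj('top',T[:3,3]))
E
```

```text
knob [ 0.4285 -0.3056  0.085 ] [ 0.4315 -0.3036  0.085 ] [ 0.4288 -0.3049  0.0882]
flange [ 0.4279 -0.3054  0.055 ] [ 0.4302 -0.3066  0.055 ]
rim [ 0.5574 -0.0433  0.088 ] [ 0.5577 -0.0435  0.0872]
zero [ 0.4756 -0.0102  0.042 ]
tab [ 0.4667 -0.0731  0.042 ]
FR [ 0.4827 -0.1355  0.042 ]
FL [0.4479 0.0043 0.042 ]
BR [ 0.623  -0.1026  0.042 ]
BL [0.5921 0.0375 0.042 ]
tr [ 0.641  -0.2089  0.022 ]
tr [ 0.6556 -0.3224  0.022 ]
tr [ 0.5474 -0.3356  0.022 ]
tr [ 0.5311 -0.2245  0.022 ]
cork [0.5022 0.2078 0.031 ]
box corner [0.7299 0.01   0.    ] [0.7013 0.0105 0.    ] [ 0.7081 -0.3309  0.    ]
box top [ 0.6673 -0.2504  0.25  ]
[[ 0.4085 -0.     -0.9128  0.2553]
 [ 0.9128  0.      0.4085  0.5705]
 [ 0.     -1.      0.      0.2313]
 [ 0.      0.      0.      1.    ]] [ 29.2602 342.3171]
```

>>> apply_moves:
  rows:
    - {"delta_rot":[0,4.5,0],"travel":[-0.6,0,-4.6],"claw":8.5}
    - {"delta_rot":[0,4.5,0],"travel":[-0.6,0,-4.6],"claw":8.5}
    - {"delta_rot":[0,4.5,0],"travel":[-0.6,0,-4.6],"claw":8.5}
    - {"delta_rot":[0,4.5,0],"travel":[-0.6,0,-4.6],"claw":8.5}
    - {"delta_rot":[0,4.5,0],"travel":[-0.6,0,-4.6],"claw":8.5}
    - {"delta_rot":[0,4.5,0],"travel":[-0.6,0,-4.6],"claw":8.5}
    - {"delta_rot":[0,4.5,0],"travel":[-0.6,0,-4.6],"claw":8.5}
    - {"delta_rot":[0,4.5,0],"travel":[-0.6,0,-4.6],"claw":8.5}
    - {"delta_rot":[0,4.5,0],"travel":[-0.6,0,-4.6],"claw":8.5}
    - {"delta_rot":[0,4.5,0],"travel":[-0.6,0,-4.6],"claw":8.5}
    - {"delta_rot":[0,4.5,0],"travel":[-0.6,0,-4.6],"claw":8.5}
    - {"delta_rot":[0,4.5,0],"travel":[-0.6,0,-4.6],"claw":8.5}

```text
time: 2.1
ee_pos: [0.5582, 0.1129, 0.2317]
orientation: [-1.559, -0.15, 0.136]
contact_force: [0.6, -0.2, 0.0]
gripper_width: 0.995
```

>>> apply_moves:
  rows:
    - {"delta_rot":[0,4.5,0],"travel":[-0.6,0,-4.6],"claw":8.5}
    - {"delta_rot":[0,4.5,0],"travel":[-0.6,0,-4.6],"claw":8.5}
    - {"delta_rot":[0,0,0],"travel":[0,0,0],"claw":8.5}

```text
time: 2.4
ee_pos: [0.5603, 0.0107, 0.2317]
orientation: [-1.566, -0.017, -0.0]
contact_force: [-0.2, 0.7, 0.1]
gripper_width: 0.993
```

```bash
python3 - <<'E'
from h import *
np.set_printoptions(precision=4,suppress=True)
np.save('Tw1.npy',T_tool());print(T_tool())
im=camera('wrist');cv2.imwrite('pics/w1.png',im[:,:,::-1])
for n in ['plate','collar','drag_pointer','limit_tab']:
    print(n,[(np.round(r['at']).tolist(),round(r['conf'],2)) for r in models.spot_in(n,'wrist')])
E
```

```text
[[ 0.9999  0.011  -0.0106  0.5603]
 [ 0.0106  0.0047  0.9999  0.0107]
 [ 0.011  -0.9999  0.0046  0.2317]
 [ 0.      0.      0.      1.    ]]
plate [([312.0, 234.0], 0.74), ([420.0, 81.0], 0.58)]
collar [([314.0, 244.0], 0.56), ([337.0, 338.0], 0.53)]
drag_pointer [([335.0, 338.0], 0.72), ([241.0, 202.0], 0.58)]
limit_tab [([237.0, 243.0], 0.43)]
```

View pics/w1.png

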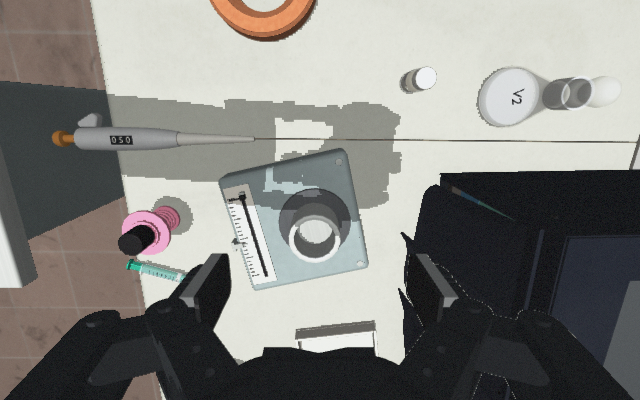

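```bash
python3 - <<'E'
import cv2
a=cv2.imread('pics/w1.png')
cv2.imwrite('pics/w1z.png',cv2.resize(a[150:300,205:375],None,fx=4,fy=4,interpolation=cv2.INTER_CUBIC))
E
```

```text
(no output)
```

View pics/w1z.png

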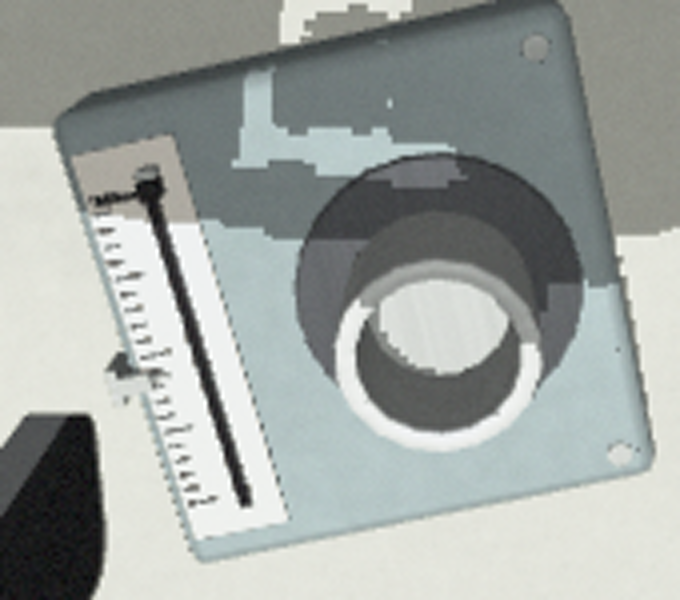

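```bash
python3 - <<'E'
from h import *
np.set_printoptions(precision=4,suppress=True)
T=np.load('Tw1.npy')
w=lambda x,y:(x/4+205-.4,y/4+150-.4)
t=lambda x,y:(x/4+290-.4,y/4+140-.4)
s=lambda x,y:(x/4+260-.4,y/4+180-.4)
r=w(438.5,356)
for z in(.082,.085,.088,.091,.094):print(z,at_z('wrist',r,z,T),at_z('top',t(181,226),z))
print(tri([('wrist',r,T),('top',t(181,226),None),('scene',s(343,87),None)]))
a=at_z('wrist',w(115,199),.042,T);b=at_z('wrist',w(150,373),.042,T);print(a,b,np.linalg.norm(a-b))
# size check
z=.088
print([at_z('wrist',w(*p),z,T) for p in((335,356),(542,356))],[at_z('wrist',w(*p),z,T) for p in((438,260),(438,452))])
E
```

```text
0.082 [ 0.5582 -0.0449  0.082 ] [ 0.5584 -0.0436  0.082 ]
0.085 [ 0.5582 -0.0436  0.085 ] [ 0.5579 -0.0435  0.085 ]
0.088 [ 0.5581 -0.0422  0.088 ] [ 0.5574 -0.0433  0.088 ]
0.091 [ 0.5581 -0.0409  0.091 ] [ 0.5569 -0.0432  0.091 ]
0.094 [ 0.5581 -0.0396  0.094 ] [ 0.5564 -0.0431  0.094 ]
[ 0.558  -0.0432  0.0866]
[ 0.4663 -0.0148  0.042 ] [ 0.4728 -0.0685  0.042 ] 0.05414767975797982
[array([ 0.5318, -0.0423,  0.088 ]), array([ 0.5845, -0.0421,  0.088 ])] [array([ 0.5579, -0.0163,  0.088 ]), array([ 0.5582, -0.0695,  0.088 ])]
```

>>> apply_moves:
  rows:
    - {"delta_rot":[0,4.5,0],"travel":[-0.6,0,-4.4],"claw":8.5}
    - {"delta_rot":[0,4.5,0],"travel":[-0.6,0,-4.4],"claw":8.5}
    - {"delta_rot":[0,4.5,0],"travel":[-0.6,0,-4.4],"claw":8.5}
    - {"delta_rot":[0,4.5,0],"travel":[-0.6,0,-4.4],"claw":8.5}
    - {"delta_rot":[0,4.5,0],"travel":[-0.6,0,-4.4],"claw":8.5}
    - {"delta_rot":[0,4.5,0],"travel":[-0.6,0,-4.4],"claw":8.5}
    - {"delta_rot":[0,0,0],"travel":[0,0,0],"claw":8.5}

```text
time: 3.35
ee_pos: [0.4832, -0.2287, 0.2288]
orientation: [-1.531, 0.336, -0.356]
contact_force: [1.1, 0.8, 1.0]
gripper_width: 0.993
```

```bash
cat >> h.py <<'E'
def goto(target, xang=None):
    "tool-frame travel (cm) and turn (deg) to bring TCP to target with tool straight down, tool x at xang deg"
    T=T_tool();Rm=T[:3,:3]
    if xang is None: xang=np.degrees(np.arctan2(Rm[1,0],Rm[0,0]))
    c,s=np.cos(np.radians(xang)),np.sin(np.radians(xang))
    G=np.array([[c,0,-s],[s,0,c],[0,-1,0]])
    print('tcp',T[:3,3].round(4),'y',Rm[:,1].round(4),'xang',round(np.degrees(np.arctan2(Rm[1,0],Rm[0,0])),2))
    print('travel cm',(100*Rm.T@(np.array(target)-T[:3,3])).round(3),'rot deg',np.degrees(R.from_matrix(Rm.T@G).as_rotvec()).round(2))
E
python3 - <<'E'
from h import *
np.set_printoptions(precision=4,suppress=True)
T=T_tool();np.save('Tw2.npy',T)
shot('wrist','w2.png')
for n in ['spring','knob_top']:
    print(n,[(np.round(r['at']).tolist(),round(r['conf'],2)) for r in models.spot_in(n,'wrist')])
print(proj('wrist',[.429,-.305,.085],T))
goto([.429,-.305,.15],-35.4)
E
```

```text
spring [([131.0, 71.0], 0.62), ([301.0, 255.0], 0.55)]
knob_top [([127.0, 76.0], 0.79), ([302.0, 260.0], 0.75)]
[301.4788 274.631 ]
tcp [ 0.4852 -0.2249  0.2289] y [ 0.0165  0.0115 -0.9998] xang -25.03
travel cm [-1.782  7.7   -9.777] rot deg [-1.05 10.37  0.49]
```

View pics/w2.png

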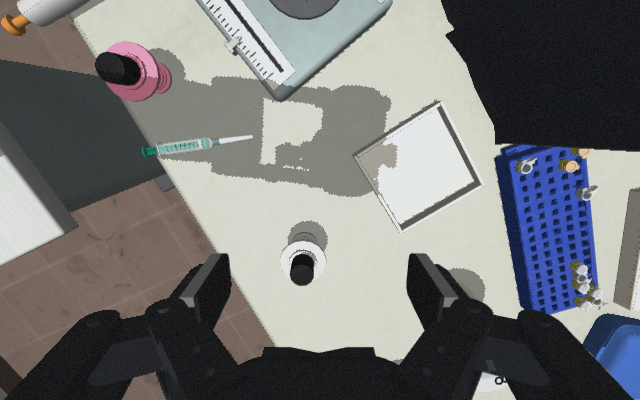

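>>> apply_moves:
  rows:
    - {"delta_rot":[-0.5,5,0.2],"travel":[-0.9,1.5,-4.5],"claw":8.5}
    - {"delta_rot":[-0.5,5,0.2],"travel":[-0.5,2,-4.5],"claw":8.5}
    - {"delta_rot":[0,0,0],"travel":[0,2,0],"claw":8.5}
    - {"delta_rot":[0,0,0],"travel":[0,0,0],"claw":8.5}

```text
time: 3.9
ee_pos: [0.4376, -0.2931, 0.1728]
orientation: [-1.518, 0.465, -0.476]
contact_force: [0.4, -0.2, -1.0]
gripper_width: 1.003
```

```bash
python3 - <<'E'
from h import *
T=T_tool();np.save('Tw3.npy',T)
shot('wrist','w3.png')
print(proj('wrist',[.429,-.305,.085],T))
goto([.429,-.305,.06],-35.4)
E
```

```text
[317.05718816 223.3157912 ]
tcp [ 0.4387 -0.2937  0.1743] y [ 0.0092 -0.0032 -1.    ] xang -34.37
travel cm [-0.274 11.429 -1.508] rot deg [-0.15  1.03  0.54]
```

View pics/w3.png

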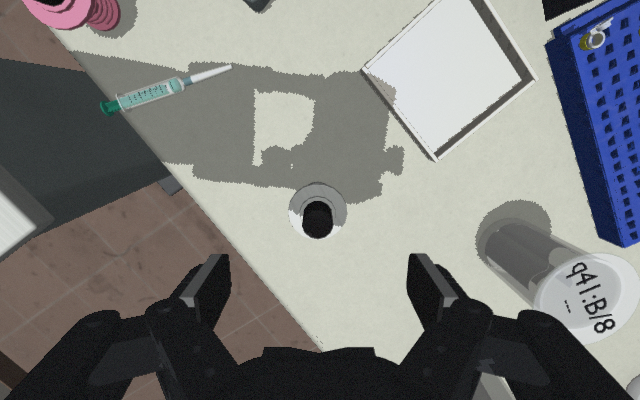

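>>> apply_moves:
  rows:
    - {"delta_rot":[-0.1,1,0.5],"travel":[-0.3,0.5,-1.5],"claw":8.5}
    - {"delta_rot":[0,0,0],"travel":[0,3,0],"claw":8.5}
    - {"delta_rot":[0,0,0],"travel":[0,3,0],"claw":8.5}
    - {"delta_rot":[0,0,0],"travel":[0,0,0],"claw":8.5}

```text
time: 4.35
ee_pos: [0.4334, -0.3053, 0.1132]
orientation: [-1.522, 0.469, -0.485]
contact_force: [-0.8, 0.8, -0.5]
gripper_width: 0.995
```

```bash
python3 - <<'E'
from h import *
T=T_tool();np.save('Tw4.npy',T)
shot('wrist','w4.png')
print(proj('wrist',[.429,-.305,.085],T))
goto([.429,-.305,.06],-35.4)
E
```

```text
[311.52060278 239.65257025]
tcp [ 0.4349 -0.3064  0.1152] y [ 0.0111 -0.0092 -0.9999] xang -34.89
travel cm [-0.641  5.511 -0.216] rot deg [0.06 0.51 0.82]
```

View pics/w4.png

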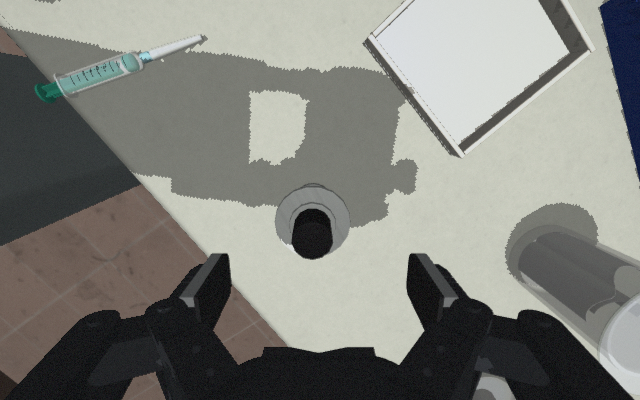

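>>> apply_moves:
  rows:
    - {"delta_rot":[0,0.5,0.8],"travel":[-0.6,1,-0.2],"claw":8.5}
    - {"delta_rot":[0,0,0],"travel":[0,2.5,0],"claw":8.5}
    - {"delta_rot":[0,0,0],"travel":[0,0,0],"claw":8.5}

```text
time: 4.7
ee_pos: [0.4321, -0.307, 0.0843]
orientation: [-1.521, 0.478, -0.489]
contact_force: [-1.9, 1.0, 0.1]
gripper_width: 0.996
```

```bash
python3 - <<'E'
from h import *
T=T_tool();np.save('Tw5.npy',T)
shot('wrist','w5.png')
print(proj('wrist',[.429,-.305,.085],T))
goto([.429,-.305,.06],-35.4)
print(readout.get_obs()['ee_pos'])
E
```

```text
[311.17797975 259.25524652]
tcp [ 0.4336 -0.3082  0.0861] y [ 0.0082 -0.0089 -0.9999] xang -35.33
travel cm [-0.59   2.606  0.003] rot deg [0.15 0.07 0.68]
[ 0.43358425 -0.30819986  0.0861317 ]
```

View pics/w5.png

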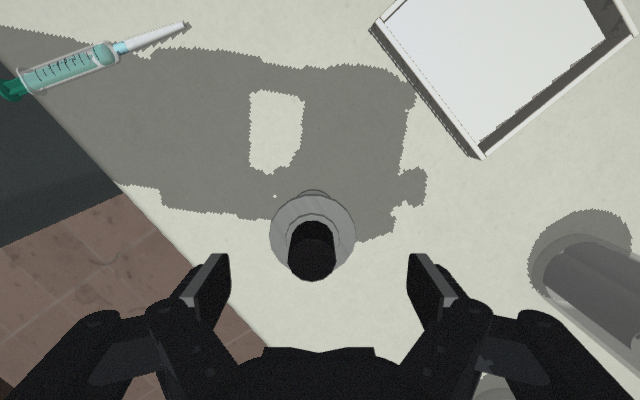

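>>> apply_moves:
  rows:
    - {"delta_rot":[0.1,0,0.7],"travel":[-0.6,0,0],"claw":8.5}

```text
time: 4.85
ee_pos: [0.4298, -0.3056, 0.0877]
orientation: [-1.518, 0.482, -0.484]
contact_force: [0.1, -0.2, 0.9]
gripper_width: 0.993
```

```bash
python3 - <<'E'
from h import *
goto([.429,-.305,.06],-35.4)
o=readout.get_obs();print(o['time'],o['qd'].round(4),o['contact_force'],o['joint_positions'])
E
```

```text
tcp [ 0.4298 -0.3056  0.0877] y [ 0.0011 -0.002  -1.    ] xang -35.33
travel cm [-0.105  2.774  0.011] rot deg [0.06 0.07 0.12]
4.85 [-0.015  -0.0466  0.0519  0.009   0.1405 -0.0222] [ 0.06145118 -0.21761088  0.94171531] [-7.00264920e-01  3.09829318e-01  1.96397800e+00 -1.11578177e-03
  8.65618826e-01 -8.29183852e-02]
```

>>> apply_moves:
  rows:
    - {"delta_rot":[0,0,0],"travel":[0,0,0],"claw":8.5}

```text
time: 4.95
ee_pos: [0.4298, -0.3058, 0.0889]
orientation: [-1.518, 0.481, -0.485]
contact_force: [-0.1, 0.0, -0.2]
gripper_width: 0.99
```

```bash
python3 - <<'E'
from h import *
goto([.429,-.305,.06],-35.4)
o=readout.get_obs();print(o['time'],o['qd'].round(4),o['contact_force'],o['joint_positions'])
E
```

```text
tcp [ 0.4298 -0.3058  0.0889] y [ 0.0014 -0.0024 -1.    ] xang -35.33
travel cm [-0.114  2.889  0.02 ] rot deg [0.06 0.07 0.14]
4.95 [ 0.0015 -0.0168 -0.0261 -0.0009 -0.0071  0.0013] [-0.09593087  0.04036745 -0.18854497] [-7.00366640e-01  3.07904915e-01  1.96362022e+00 -1.21269217e-03
  8.67508538e-01 -8.29848308e-02]
```

>>> apply_moves:
  rows:
    - {"delta_rot":[0,0,0.2],"travel":[-0.2,1.5,0],"claw":8.5}
    - {"delta_rot":[0,0,0.2],"travel":[-0.1,1.2,0],"claw":8.5}
    - {"delta_rot":[0,0,0.2],"travel":[-0.1,0.3,0],"claw":8.5}

```text
time: 5.25
ee_pos: [0.428, -0.3049, 0.0597]
orientation: [-1.517, 0.486, -0.481]
contact_force: [-0.3, 0.1, -0.2]
gripper_width: 0.992
```

```bash
python3 - <<'E'
from h import *
goto([.429,-.305,.06],-35.4)
shot('wrist','w6.png')
goto([.429,-.305,.06],-35.4)
E
```

```text
tcp [ 0.428  -0.3049  0.0597] y [-3.2e-03  2.0e-04 -1.0e+00] xang -35.34
travel cm [ 0.084 -0.033  0.047] rot deg [ 0.1   0.06 -0.16]
tcp [ 0.4277 -0.3046  0.0593] y [-0.0041  0.001  -1.    ] xang -35.34
travel cm [ 0.132 -0.066  0.04 ] rot deg [ 0.09  0.07 -0.23]
```

View pics/w6.png

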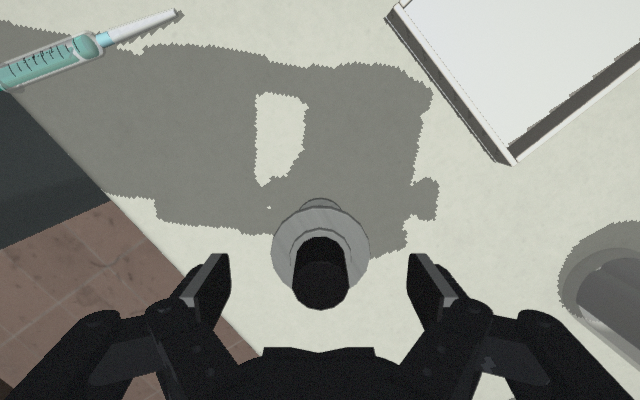

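>>> apply_moves:
  rows:
    - {"delta_rot":[0,0,-0.2],"travel":[0.1,0.3,0],"claw":8.5}
    - {"delta_rot":[0,0,0],"travel":[0,0,0],"claw":2.2}
    - {"delta_rot":[0,0,0],"travel":[0,0,0],"claw":2.2}
    - {"delta_rot":[0,0,0],"travel":[0,0,0],"claw":2.2}
    - {"delta_rot":[0,0,0],"travel":[0,0,0],"claw":2.2}
    - {"delta_rot":[0,0,0],"travel":[0,0,0],"claw":2.2}
  force: 60

```text
time: 5.9
ee_pos: [0.4286, -0.3052, 0.0558]
orientation: [-1.517, 0.484, -0.482]
contact_force: [-0.3, -0.5, 0.6]
gripper_width: 0.283
```

```bash
python3 - <<'E'
from h import *
goto([.429,-.305,.06],-35.4)
shot('wrist','w7.png')
E
```

```text
tcp [ 0.4286 -0.3052  0.0558] y [-1.7e-03 -6.0e-04 -1.0e+00] xang -35.34
travel cm [ 0.025 -0.424  0.041] rot deg [ 0.09  0.06 -0.06]
```

View pics/w7.png

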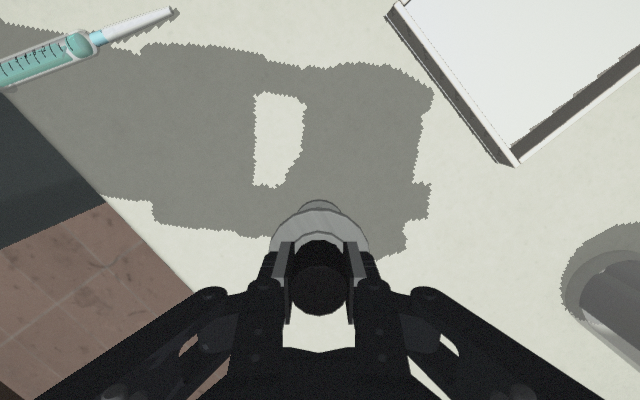

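>>> apply_moves:
  rows:
    - {"delta_rot":[0,0,0],"travel":[0,-1,0],"claw":2.0}
    - {"delta_rot":[0,0,0],"travel":[0,-3,0],"claw":2.0}
    - {"delta_rot":[0,0,0],"travel":[0,-4,0],"claw":2.0}
    - {"delta_rot":[0,0,0],"travel":[0,-4,0],"claw":2.0}
    - {"delta_rot":[0,0,0],"travel":[0,0,0],"claw":2.0}

```text
time: 6.45
ee_pos: [0.4269, -0.3036, 0.1794]
orientation: [-1.515, 0.488, -0.477]
contact_force: [1.4, -0.9, -1.2]
gripper_width: 0.284
```

```bash
python3 - <<'E'
from h import *
goto([.558,-.043,.18],0)
shot('wrist','w8.png');shot('scene','s8.png',(280,180,480,330),4)
E
```

```text
tcp [ 0.4269 -0.3036  0.1794] y [-0.0063  0.0033 -1.    ] xang -35.34
travel cm [-4.379 -0.062 28.835] rot deg [ -0.07 -35.34  -0.41]
```

View pics/w8.png

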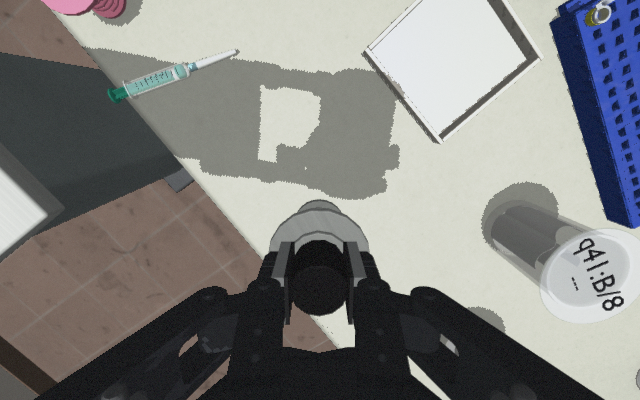

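View pics/s8.png

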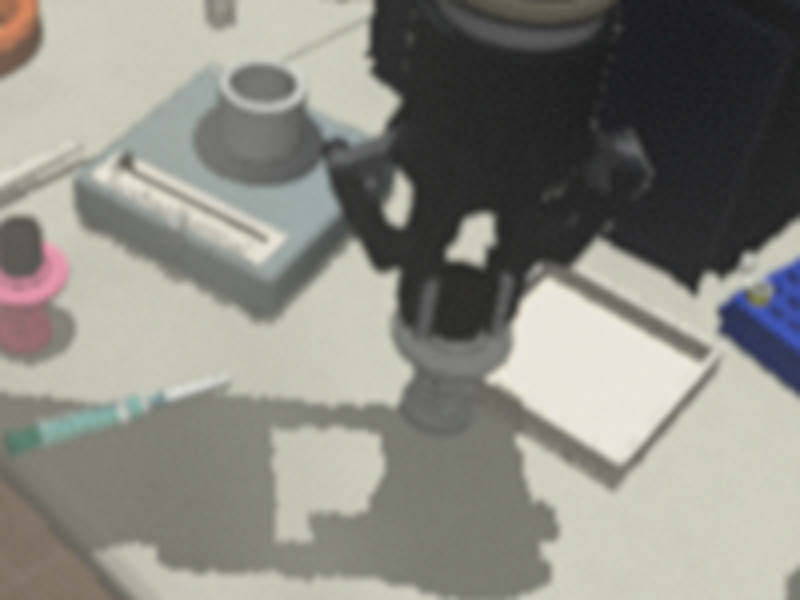

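>>> apply_moves:
  rows:
    - {"delta_rot":[0,-5,0],"travel":[0.6,0,3.5],"claw":2.0}
    - {"delta_rot":[0,-5,0],"travel":[0.6,0,4.2],"claw":2.0}
    - {"delta_rot":[0,-5,0],"travel":[0.6,0,4.2],"claw":2.0}
    - {"delta_rot":[0,-5,0],"travel":[0.6,0,4.2],"claw":2.0}
    - {"delta_rot":[0,-5,0],"travel":[0.6,0,4.2],"claw":2.0}
    - {"delta_rot":[0,-5,0],"travel":[0.6,0,4],"claw":2.0}
    - {"delta_rot":[0,-4,0],"travel":[0.5,0,2.5],"claw":2.0}
    - {"delta_rot":[0,0,0],"travel":[0,0,0],"claw":2.0}

```text
time: 7.35
ee_pos: [0.5466, -0.0561, 0.1576]
orientation: [-1.551, 0.037, 0.03]
contact_force: [0.2, -0.3, -2.5]
gripper_width: 0.288
```

```bash
python3 - <<'E'
from h import *
goto([.558,-.043,.16],0)
E
```

```text
tcp [ 0.5466 -0.0561  0.1576] y [-0.0423  0.0194 -0.9989] xang -0.23
travel cm [ 1.125 -0.266  1.317] rot deg [-1.11 -0.25 -2.43]
```

>>> apply_moves:
  rows:
    - {"delta_rot":[-1.1,-0.2,-2.4],"travel":[1.1,-0.8,1.3],"claw":2.0}
    - {"delta_rot":[0,0,0],"travel":[0,0,0],"claw":2.0}

```text
time: 7.55
ee_pos: [0.5547, -0.0425, 0.1608]
orientation: [-1.571, 0.007, 0.007]
contact_force: [-0.2, -0.8, -1.2]
gripper_width: 0.284
```

```bash
python3 - <<'E'
from h import *
goto([.558,-.043,.16],0)
shot('wrist','w9.png');
E
```

```text
tcp [ 0.5547 -0.0425  0.1608] y [-8.6e-03 -3.0e-04 -1.0e+00] xang -0.02
travel cm [ 0.329  0.073 -0.047] rot deg [ 0.02 -0.02 -0.49]
```

View pics/w9.png

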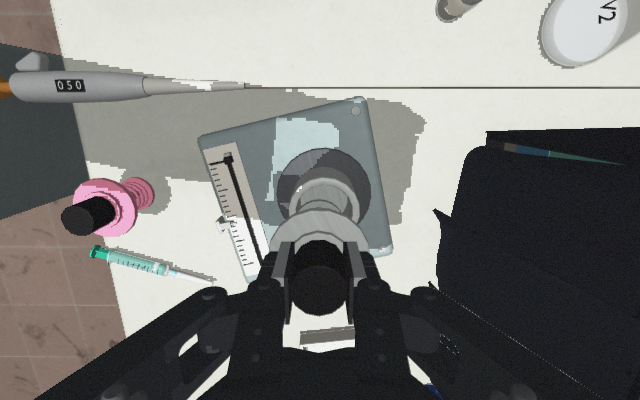

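>>> apply_moves:
  rows:
    - {"delta_rot":[0,0,-0.5],"travel":[0.3,0,0],"claw":2.0}
    - {"delta_rot":[0,0,0],"travel":[0,0,0],"claw":2.0}

```text
time: 7.8
ee_pos: [0.5541, -0.0452, 0.1574]
orientation: [-1.572, 0.009, 0.004]
contact_force: [-0.0, -0.5, -1.6]
gripper_width: 0.287
```

```bash
python3 - <<'E'
from h import *
goto([.558,-.043,.16],0)
T=T_tool()
im=shot('wrist','w10.png',(240,120,400,270),5);shot('scene','s10.png',(280,100,440,240),5)
print(proj('wrist',[.558,-.043,.087],T),[proj('wrist',[.558-.027,-.043,.087],T),proj('wrist',[.558+.027,-.043,.087],T)])
E
```

```text
tcp [ 0.5541 -0.0452  0.1574] y [-0.0084 -0.001  -1.    ] xang -0.15
travel cm [ 0.391 -0.266  0.219] rot deg [ 0.06 -0.15 -0.48]
[324.54256591 209.91722838] [array([287.84561839, 209.94947258]), array([361.31169531, 209.88492077])]
```

View pics/w10.png

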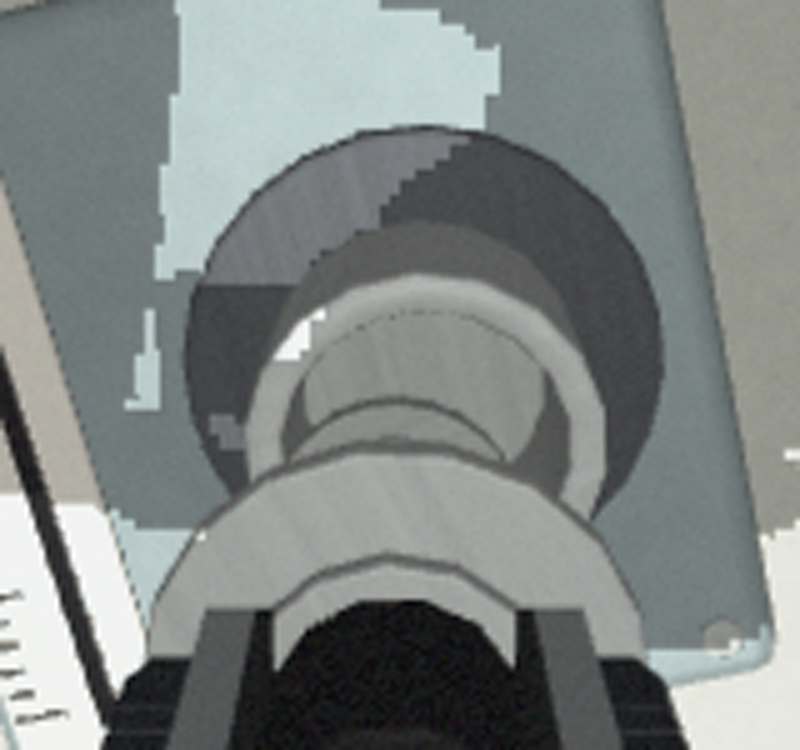

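View pics/s10.png

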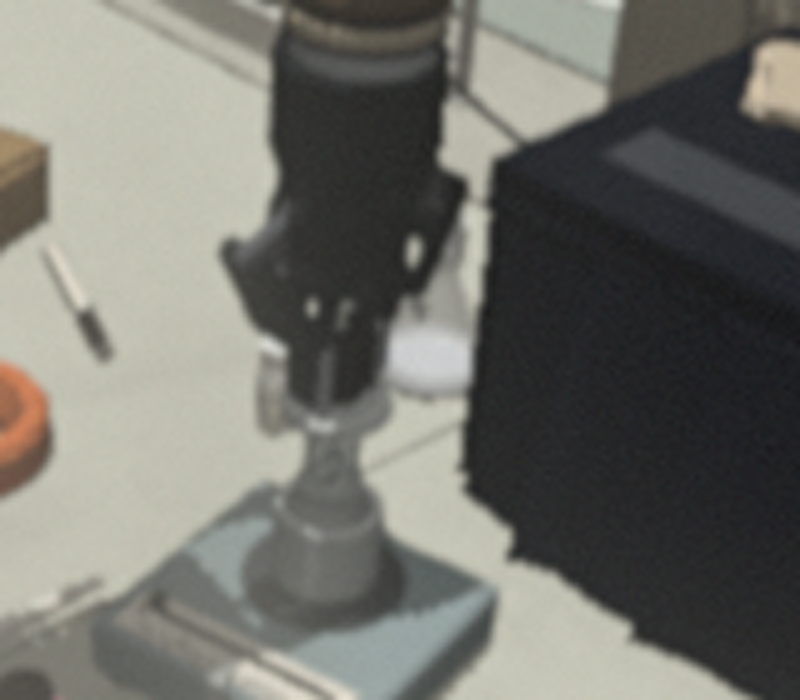

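>>> apply_moves:
  rows:
    - {"delta_rot":[0,0,-0.5],"travel":[0.4,-0.3,0.2],"claw":2.0}

```text
time: 8.0
ee_pos: [0.5575, -0.0439, 0.16]
orientation: [-1.572, 0.004, -0.002]
contact_force: [-0.5, -0.6, -1.6]
gripper_width: 0.29
```

```bash
python3 - <<'E'
from h import *
goto([.558,-.043,.14],0)
E
```

```text
tcp [ 0.5575 -0.0439  0.16  ] y [-1.e-03 -8.e-04 -1.e+00] xang -0.24
travel cm [0.053 1.999 0.089] rot deg [ 0.05 -0.24 -0.06]
```

>>> apply_moves:
  rows:
    - {"delta_rot":[0,0,0],"travel":[0,0,0],"claw":2.0}

```text
time: 8.1
ee_pos: [0.5583, -0.0442, 0.1606]
orientation: [-1.572, 0.003, -0.004]
contact_force: [-0.3, 0.1, -1.5]
gripper_width: 0.284
```

```bash
python3 - <<'E'
from h import *
goto([.558,-.043,.14],0)
E
```

```text
tcp [ 0.5583 -0.0442  0.1606] y [ 9.e-04 -1.e-03 -1.e+00] xang -0.27
travel cm [-0.034  2.064  0.124] rot deg [ 0.06 -0.27  0.05]
```

>>> apply_moves:
  rows:
    - {"delta_rot":[0,-0.2,0],"travel":[0,0.8,0.1],"claw":2.0}
    - {"delta_rot":[0,0,0],"travel":[0,0.8,0],"claw":2.0}

```text
time: 8.3
ee_pos: [0.5598, -0.0437, 0.1455]
orientation: [-1.572, -0.003, -0.005]
contact_force: [-0.0, 0.0, -1.7]
gripper_width: 0.285
```

```bash
python3 - <<'E'
from h import *
goto([.558,-.043,.112],0)
shot('wrist','w11.png',(240,120,400,270),5)
E
```

```text
tcp [ 0.5598 -0.0437  0.1455] y [ 0.0046 -0.0016 -1.    ] xang -0.08
travel cm [-0.197  3.348  0.07 ] rot deg [ 0.09 -0.08  0.26]
```

View pics/w11.png

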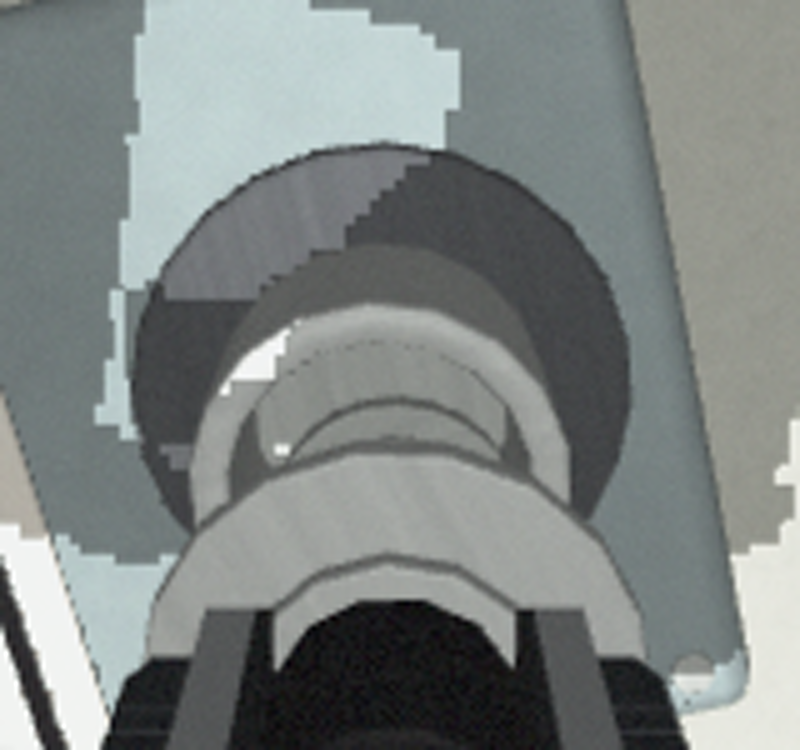

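>>> apply_moves:
  rows:
    - {"delta_rot":[0,0,0.3],"travel":[-0.2,0,0.1],"claw":2.0}
    - {"delta_rot":[0,0,0.1],"travel":[-0.1,0.3,0],"claw":2.0}
    - {"delta_rot":[0,0,0.1],"travel":[0,0.3,0],"claw":2.0}

```text
time: 8.65
ee_pos: [0.5547, -0.0422, 0.1364]
orientation: [-1.572, 0.008, 0.007]
contact_force: [0.1, 0.2, -2.6]
gripper_width: 0.283
```

```bash
python3 - <<'E'
from h import *
goto([.558,-.043,.112],0)
E
```

```text
tcp [ 0.5547 -0.0422  0.1364] y [-0.0094 -0.001  -1.    ] xang -0.06
travel cm [ 0.355  2.433 -0.076] rot deg [ 0.06 -0.06 -0.54]
```

>>> apply_moves:
  rows:
    - {"delta_rot":[0,0,-0.5],"travel":[0.3,0,0],"claw":2.0}

```text
time: 8.75
ee_pos: [0.5573, -0.0421, 0.1357]
orientation: [-1.572, 0.002, 0.001]
contact_force: [0.0, -0.5, -2.0]
gripper_width: 0.288
```

```bash
python3 - <<'E'
from h import *
goto([.558,-.043,.112],0)
E
```

```text
tcp [ 0.5573 -0.0421  0.1357] y [-1.6e-03 -8.0e-04 -1.0e+00] xang -0.06
travel cm [ 0.079  2.366 -0.087] rot deg [ 0.05 -0.06 -0.09]
```

>>> apply_moves:
  rows:
    - {"delta_rot":[0,0,0],"travel":[0,0,0],"claw":2.0}

```text
time: 8.85
ee_pos: [0.5576, -0.0421, 0.1357]
orientation: [-1.572, 0.001, -0.0]
contact_force: [0.5, -0.1, -1.7]
gripper_width: 0.283
```

```bash
python3 - <<'E'
from h import *
goto([.558,-.043,.112],0)
E
```

```text
tcp [ 0.5576 -0.0421  0.1357] y [-8.e-04 -9.e-04 -1.e+00] xang -0.05
travel cm [ 0.037  2.371 -0.089] rot deg [ 0.05 -0.05 -0.05]
```

>>> apply_moves:
  rows:
    - {"delta_rot":[0,0,0],"travel":[0,0.6,0],"claw":2.0}
    - {"delta_rot":[0,0,0],"travel":[0,0.5,-0.1],"claw":2.0}
    - {"delta_rot":[0,0,0],"travel":[0,0,0],"claw":2.0}

```text
time: 9.15
ee_pos: [0.558, -0.0432, 0.1242]
orientation: [-1.572, 0.001, -0.001]
contact_force: [-1.4, 0.1, -1.9]
gripper_width: 0.283
```

```bash
python3 - <<'E'
from h import *
goto([.558,-.043,.112],0)
E
```

```text
tcp [ 0.558  -0.0432  0.1242] y [ 1.0e-04 -1.1e-03 -1.0e+00] xang -0.05
travel cm [1.000e-03 1.221e+00 2.500e-02] rot deg [ 0.06 -0.05  0.  ]
```

>>> apply_moves:
  rows:
    - {"delta_rot":[0,0,0],"travel":[0,0.5,0],"claw":2.0}
    - {"delta_rot":[0,0,0],"travel":[0,0.4,0],"claw":2.0}
    - {"delta_rot":[0,0,0],"travel":[0,0,0],"claw":2.0}

```text
time: 9.45
ee_pos: [0.5578, -0.0433, 0.1142]
orientation: [-1.572, 0.001, -0.001]
contact_force: [0.3, -0.3, -1.8]
gripper_width: 0.285
```

>>> apply_moves:
  rows:
    - {"delta_rot":[0,0,0],"travel":[0,0.3,0],"claw":2.0}
    - {"delta_rot":[0,0,0],"travel":[0,0,0],"claw":2.0}

```text
time: 9.65
ee_pos: [0.5584, -0.0434, 0.1113]
orientation: [-1.572, 0.0, -0.001]
contact_force: [-0.6, -0.1, -0.4]
gripper_width: 0.287
```

>>> apply_moves:
  rows:
    - {"delta_rot":[0,0,0],"travel":[0,0.3,0],"claw":2.0}
    - {"delta_rot":[0,0,0],"travel":[0,0,0],"claw":2.0}

```text
time: 9.85
ee_pos: [0.5585, -0.0434, 0.1091]
orientation: [-1.572, 0.0, -0.001]
contact_force: [-1.2, 0.3, 1.6]
gripper_width: 0.289
```

```bash
python3 - <<'E'
from h import *
goto([.558,-.043,.112],0)
E
```

```text
tcp [ 0.5585 -0.0434  0.1091] y [ 5.0e-04 -1.2e-03 -1.0e+00] xang -0.05
travel cm [-0.053 -0.293  0.043] rot deg [ 0.07 -0.05  0.03]
```

>>> apply_moves:
  rows:
    - {"delta_rot":[0,0,0],"travel":[0,0.3,0],"claw":2.0}
    - {"delta_rot":[0,0,0],"travel":[0,0.3,0],"claw":2.0}
    - {"delta_rot":[0,0,0],"travel":[0,0,0],"claw":2.0}

```text
time: 10.15
ee_pos: [0.5587, -0.0435, 0.1041]
orientation: [-1.572, 0.0, -0.001]
contact_force: [-1.3, -0.3, 4.8]
gripper_width: 0.281
```

>>> apply_moves:
  rows:
    - {"delta_rot":[0,0,0],"travel":[0,0.3,0],"claw":2.0}
    - {"delta_rot":[0,0,0],"travel":[0,0.3,0],"claw":2.0}
    - {"delta_rot":[0,0,0],"travel":[0,0,0],"claw":2.0}

```text
time: 10.45
ee_pos: [0.5588, -0.0434, 0.0995]
orientation: [-1.572, 0.001, -0.0]
contact_force: [-2.8, -0.4, 6.7]
gripper_width: 0.287
```

```bash
python3 - <<'E'
from h import *
goto([.558,-.043,.112],0)
shot('wrist','w12.png',(200,100,400,250),4)
E
```

```text
tcp [ 0.5588 -0.0434  0.0995] y [-1.0e-04 -1.3e-03 -1.0e+00] xang -0.04
travel cm [-0.076 -1.255  0.043] rot deg [ 0.07 -0.04 -0.01]
```

View pics/w12.png

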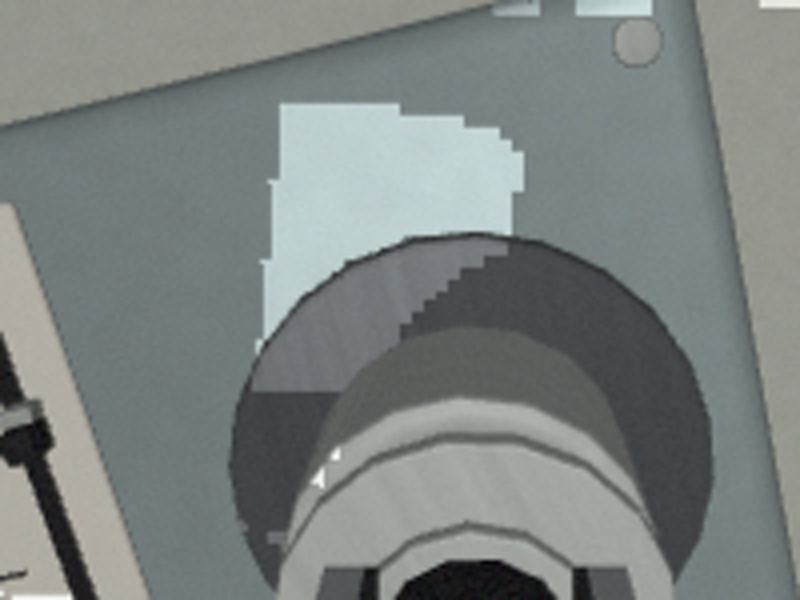

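>>> apply_moves:
  rows:
    - {"delta_rot":[0,0,0],"travel":[-0.1,0.3,0],"claw":2.0}
    - {"delta_rot":[0,0,0],"travel":[0,0.3,0],"claw":2.0}
    - {"delta_rot":[0,0,0],"travel":[0,0,0],"claw":2.0}

```text
time: 10.8
ee_pos: [0.5587, -0.0434, 0.0964]
orientation: [-1.572, -0.0, -0.001]
contact_force: [-1.9, 1.6, 7.8]
gripper_width: 0.286
```

>>> apply_moves:
  rows:
    - {"delta_rot":[0,0,0],"travel":[0,0.2,0],"claw":2.0}
    - {"delta_rot":[0,0,0],"travel":[0,0,0],"claw":2.0}

```text
time: 11.0
ee_pos: [0.5588, -0.0434, 0.0963]
orientation: [-1.572, 0.0, -0.001]
contact_force: [-3.6, 0.9, 8.2]
gripper_width: 0.286
```

```bash
python3 - <<'E'
from h import *
goto([.558,-.043,.085],0)
shot('wrist','w13.png',(200,100,400,250),4);shot('scene','s13.png',(290,130,410,260),4)
print(readout.get_obs()['contact_force'])
E
```

```text
tcp [ 0.5588 -0.0434  0.0963] y [ 2.0e-04 -1.2e-03 -1.0e+00] xang -0.04
travel cm [-0.079  1.132  0.046] rot deg [ 0.07 -0.04  0.01]
[-3.35933334  0.43786804  7.70951899]
```

View pics/w13.png

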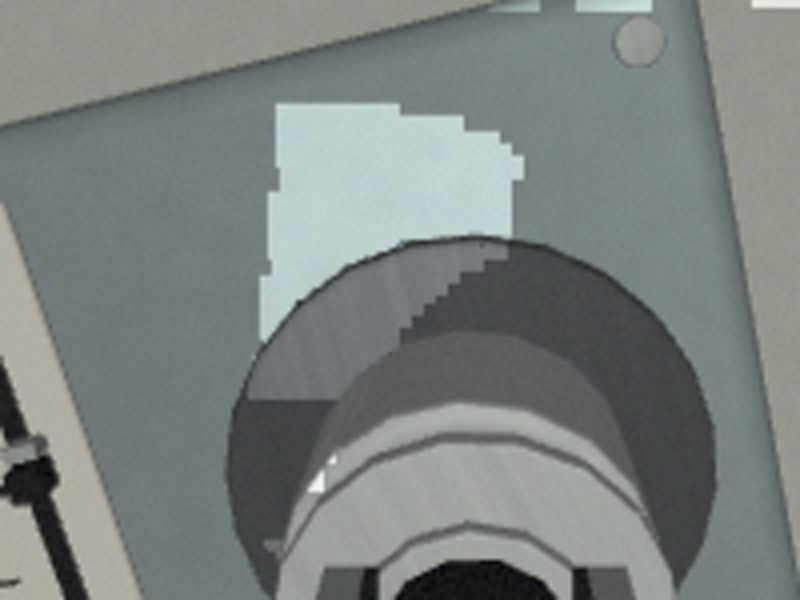

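View pics/s13.png

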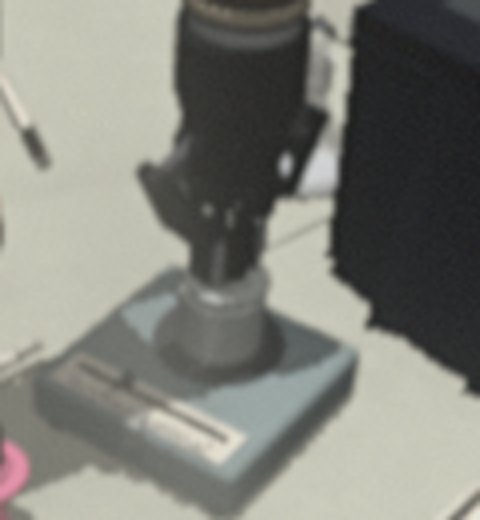

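>>> apply_moves:
  rows:
    - {"delta_rot":[0,0,0],"travel":[-0.1,0.3,0],"claw":2.0}

```text
time: 11.2
ee_pos: [0.5587, -0.0435, 0.0949]
orientation: [-1.572, -0.001, -0.002]
contact_force: [-2.0, 0.5, 9.0]
gripper_width: 0.285
```

```bash
cat > rd.py <<'E'
from h import *
fs=[];ps=[]
import sys
for i in range(int(sys.argv[1])):
    camera('wrist');o=readout.get_obs();fs.append(o['contact_force']);ps.append(o['ee_pos']);
    print(o['time'].__round__(2),o['ee_pos'].round(5),o['contact_force'].round(2))
print(np.mean(fs,0).round(2))
goto([.558,-.043,.085],0)
E
python3 rd.py 4
```

```text
11.25 [ 0.55869 -0.04346  0.09466] [-1.29 -0.02  8.3 ]
11.3 [ 0.55869 -0.04343  0.09479] [-2.3   0.44  9.  ]
11.35 [ 0.55872 -0.04348  0.0949 ] [-2.69  0.57  8.8 ]
11.4 [ 0.5587  -0.04349  0.09495] [-3.45 -0.14  8.83]
[-2.43  0.21  8.73]
tcp [ 0.5587 -0.0435  0.0949] y [ 0.0018 -0.0013 -1.    ] xang -0.04
travel cm [-0.072  0.995  0.05 ] rot deg [ 0.08 -0.04  0.1 ]
```

>>> apply_moves:
  rows:
    - {"delta_rot":[0,0,0],"travel":[-0.2,0.5,0],"claw":2.0}

```text
time: 11.5
ee_pos: [0.5585, -0.0435, 0.092]
orientation: [-1.572, -0.004, -0.005]
contact_force: [-1.1, 1.4, 10.2]
gripper_width: 0.285
```

```bash
python3 rd.py 3
```

```text
11.55 [ 0.55849 -0.04347  0.09145] [-1.64  0.52 10.46]
11.6 [ 0.55851 -0.04351  0.09167] [-3.16  1.05 11.01]
11.65 [ 0.55853 -0.04347  0.09183] [-1.16  0.95 10.16]
[-1.99  0.84 10.54]
tcp [ 0.5585 -0.0435  0.0918] y [ 0.0054 -0.0014 -1.    ] xang -0.04
travel cm [-0.057  0.682  0.048] rot deg [ 0.08 -0.04  0.31]
```

>>> apply_moves:
  rows:
    - {"delta_rot":[0,0,0],"travel":[-0.2,0.5,0],"claw":2.0}

```text
time: 11.75
ee_pos: [0.5585, -0.0435, 0.0892]
orientation: [-1.572, -0.006, -0.008]
contact_force: [-2.6, 0.7, 13.4]
gripper_width: 0.285
```

```bash
python3 rd.py 3
```

```text
11.8 [ 0.55846 -0.04354  0.08885] [-2.07  0.96 12.69]
11.85 [ 0.55845 -0.04352  0.08908] [-3.18  0.35 12.96]
11.9 [ 0.55848 -0.04351  0.08924] [-1.89  0.88 13.23]
[-2.38  0.73 12.96]
tcp [ 0.5585 -0.0435  0.0892] y [ 0.0091 -0.0015 -1.    ] xang -0.05
travel cm [-0.052  0.424  0.052] rot deg [ 0.09 -0.05  0.52]
```

```bash
python3 - <<'E'
from h import *
shot('wrist','w14.png',(200,100,400,250),4);shot('scene','s14.png',(290,160,390,240),8)
E
```

```text
(no output)
```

View pics/w14.png

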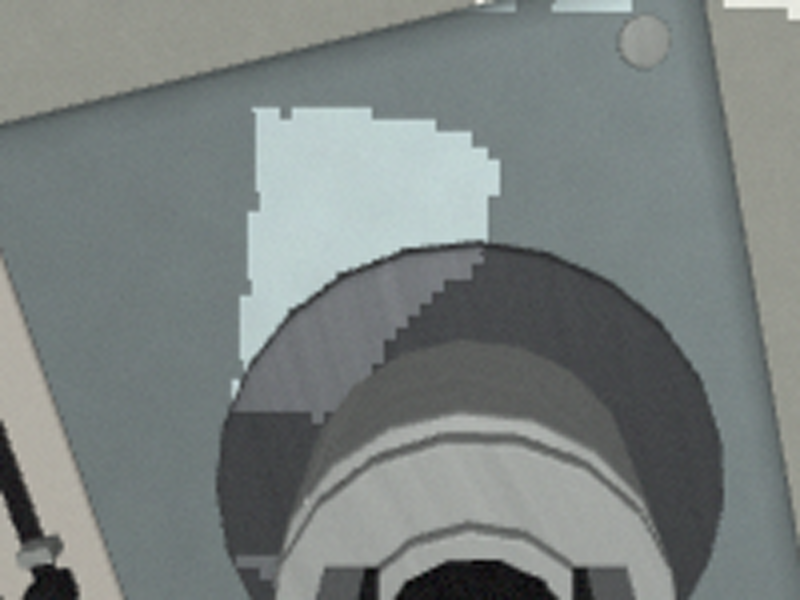

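View pics/s14.png

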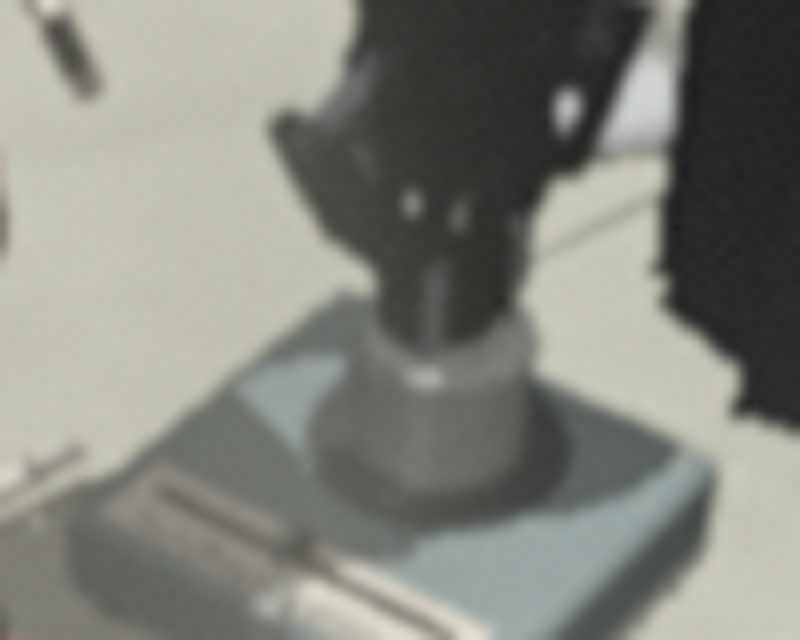

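```bash
python3 - <<'E'
from h import *
T=T_tool();p=T[:3,3]
z=lambda q:((q[0]-200)*4,(q[1]-100)*4)
f=lambda c,zz:np.round(z(proj('wrist',[c[0],c[1]+.027,zz],T)),1)
yt=T[:3,1]
for d in(.0058,.0008): 
    c=p+yt*d; print('flange',d,f(c,c[2]))
for zr in(.0834,.081,.079,.077,.075,.073): print(zr,f([.558,-.043],zr),f([.558,-.0435],zr))
E
```

```text
flange 0.0058 [473.8 419.8]
flange 0.0008 [473.9 432.3]
0.0834 [469.7 415.4] [469.7 419.2]
0.081 [469.6 409.7] [469.6 413.4]
0.079 [469.5 405.1] [469.5 408.8]
0.077 [469.4 400.6] [469.4 404.2]
0.075 [469.3 396.2] [469.3 399.8]
0.073 [469.2 391.9] [469.2 395.4]
```

>>> apply_moves:
  rows:
    - {"delta_rot":[0,0,0.6],"travel":[0,0.35,0],"claw":2.0}

```text
time: 12.1
ee_pos: [0.559, -0.0435, 0.0881]
orientation: [-1.572, 0.002, 0.0]
contact_force: [-7.0, 0.3, 15.8]
gripper_width: 0.289
```

```bash
python3 rd.py 4
```

```text
12.15 [ 0.55899 -0.04349  0.08795] [-5.67  0.14 14.56]
12.2 [ 0.55896 -0.04348  0.08795] [-5.11  0.79 14.23]
12.25 [ 0.55894 -0.04348  0.08798] [-5.56  1.12 14.62]
12.3 [ 0.55896 -0.04348  0.08803] [-5.64  1.23 15.54]
[-5.5   0.82 14.74]
tcp [ 0.559  -0.0435  0.088 ] y [-0.0014 -0.0015 -1.    ] xang -0.05
travel cm [-0.096  0.304  0.048] rot deg [ 0.08 -0.05 -0.08]
```

```bash
python3 - <<'E'
from h import *
T=np.load('Tw1.npy')
w=lambda x,y:(x/4+205-.4,y/4+150-.4)
a=at_z('wrist',w(440,375),.056,T)
print('plate edge',a)
for zr in(.082,.084,.086,.088,.090,.092,.094):
    b=at_z('wrist',w(440,432),zr,T); c=at_z('wrist',w(440,452),zr,T);d=at_z('wrist',w(440,259),zr,T)
    l=at_z('wrist',w(335,356),zr,T);r=at_z('wrist',w(542,356),zr,T)
    print(zr,'plate y - inner y (want .0005)',a[1]-b[1],'outer',a[1]-c[1],'(want .0065)','diam',d[1]-c[1],r[0]-l[0])
im=cv2.imread('pics/w1.png')
cv2.imwrite('pics/w1zz.png',cv2.resize(im[205:270,280:350],None,fx=9,fy=9,interpolation=cv2.INTER_NEAREST))
E
```

```text
plate edge [ 0.55867207 -0.06230747  0.056     ]
0.082 plate y - inner y (want .0005) 0.00446165757712963 outer 0.01037021324026477 (want .0065) diam 0.05453337623290419 0.05384145008047947
0.084 plate y - inner y (want .0005) 0.0034220581678290896 outer 0.00929003426344438 (want .0065) diam 0.05415884463007316 0.0534716705804672
0.086 plate y - inner y (want .0005) 0.002382458758528605 outer 0.00820985528662399 (want .0065) diam 0.0537843130272421 0.05310189108045482
0.088 plate y - inner y (want .0005) 0.0013428593492280927 outer 0.007129676309803601 (want .0065) diam 0.053409781424411065 0.05273211158044244
0.09 plate y - inner y (want .0005) 0.0003032599399275804 outer 0.006049497332983184 (want .0065) diam 0.05303524982157999 0.05236233208043006
0.092 plate y - inner y (want .0005) -0.0007363394693729319 outer 0.004969318356162822 (want .0065) diam 0.052660718218749 0.051992552580417795
0.094 plate y - inner y (want .0005) -0.0017759388786734442 outer 0.0038891393793424045 (want .0065) diam 0.052286186615917926 0.051622773080405304
```

View pics/w1zz.png

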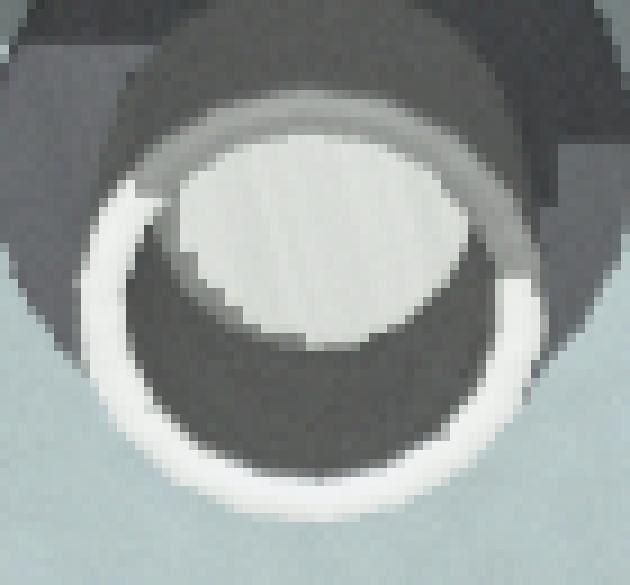

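>>> apply_moves:
  rows:
    - {"delta_rot":[0,0,0],"travel":[-0.1,0.18,0],"claw":2.0}

```text
time: 12.4
ee_pos: [0.5589, -0.0435, 0.0885]
orientation: [-1.572, 0.001, -0.001]
contact_force: [-4.8, -0.2, 14.1]
gripper_width: 0.287
```

```bash
python3 rd.py 3; python3 - <<'E'
from h import *
shot('wrist','w15.png');shot('scene','s15.png',(290,160,390,260),6);shot('top','t15.png',(290,140,400,260),6)
E
```

```text
12.45 [ 0.55887 -0.04347  0.08861] [-3.62  0.48 13.31]
12.5 [ 0.55888 -0.04349  0.08857] [-4.54  0.7  13.31]
12.55 [ 0.5589  -0.04349  0.08859] [-4.29  2.5  13.67]
[-4.15  1.23 13.43]
tcp [ 0.5589 -0.0435  0.0886] y [-1.0e-04 -1.5e-03 -1.0e+00] xang -0.05
travel cm [-0.09   0.359  0.049] rot deg [ 0.09 -0.05 -0.  ]
```

View pics/w15.png

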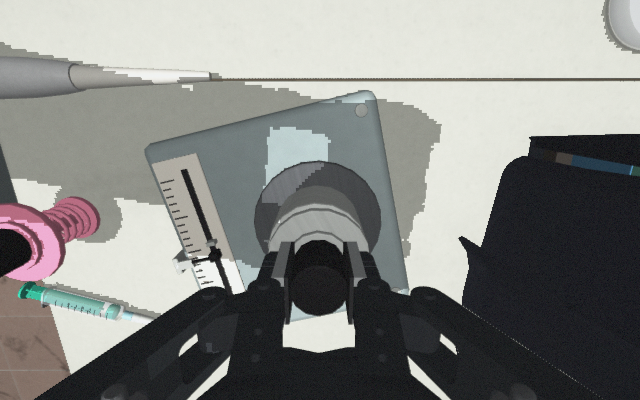

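View pics/s15.png

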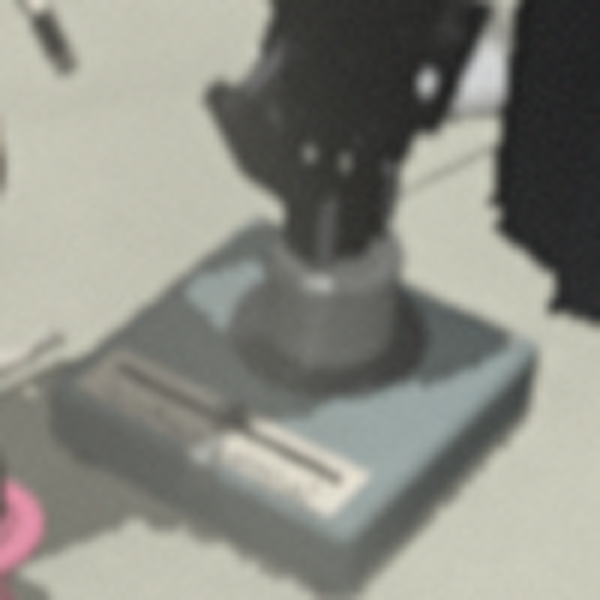

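```bash
python3 - <<'E'
from h import *
im=cv2.imread('pics/w15.png')
cv2.imwrite('pics/w15z.png',cv2.resize(im[140:300,140:250],None,fx=5,fy=3.75*5/3.75,interpolation=cv2.INTER_CUBIC)[:,:][200:])
E
```

```text
(no output)
```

View pics/w15z.png

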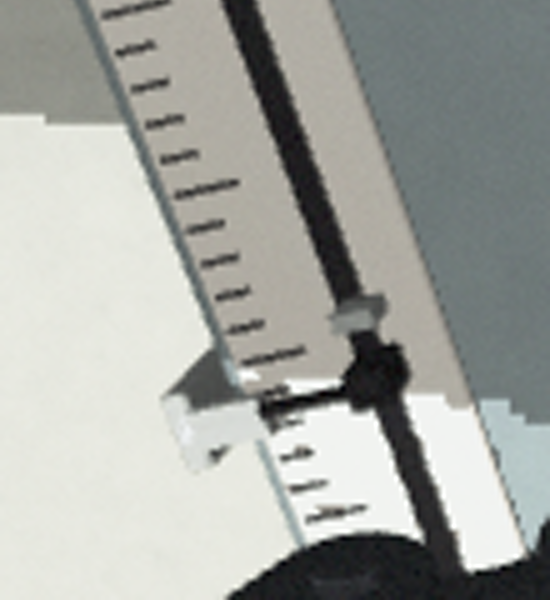

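>>> apply_moves:
  rows:
    - {"delta_rot":[0,0,0],"travel":[-0.1,0.2,0],"claw":2.0}

```text
time: 12.8
ee_pos: [0.5588, -0.0435, 0.0888]
orientation: [-1.572, -0.0, -0.002]
contact_force: [-3.3, 0.5, 12.5]
gripper_width: 0.286
```

```bash
python3 rd.py 4
```

```text
12.85 [ 0.55884 -0.04348  0.08884] [-4.6   0.82 11.9 ]
12.9 [ 0.55884 -0.04346  0.08884] [-3.83  1.8  12.94]
12.95 [ 0.55881 -0.04348  0.08879] [-4.65  0.69 12.98]
13.0 [ 0.55883 -0.04348  0.0888 ] [-3.71  1.13 13.38]
[-4.2   1.11 12.8 ]
tcp [ 0.5588 -0.0435  0.0888] y [ 0.0013 -0.0015 -1.    ] xang -0.05
travel cm [-0.084  0.38   0.049] rot deg [ 0.09 -0.05  0.07]
```

```bash
python3 rd.py 16 | tail -4
```

```text
13.8 [ 0.55884 -0.04348  0.08879] [-4.4   1.65 13.45]
[-3.98  1.11 12.99]
tcp [ 0.5588 -0.0435  0.0888] y [ 0.0013 -0.0015 -1.    ] xang -0.05
travel cm [-0.085  0.379  0.049] rot deg [ 0.09 -0.05  0.07]
```

>>> apply_moves:
  rows:
    - {"delta_rot":[0,0,0],"travel":[-0.1,0.18,0],"claw":2.0}

```text
time: 13.9
ee_pos: [0.5588, -0.0435, 0.0891]
orientation: [-1.572, -0.001, -0.003]
contact_force: [-3.1, 1.5, 12.3]
gripper_width: 0.288
```

```bash
python3 rd.py 10|tail -4
```

```text
14.4 [ 0.55876 -0.04346  0.08912] [-3.89  0.12 12.89]
[-3.78  0.86 12.52]
tcp [ 0.5588 -0.0435  0.0891] y [ 0.0027 -0.0015 -1.    ] xang -0.05
travel cm [-0.077  0.411  0.046] rot deg [ 0.09 -0.05  0.15]
```

>>> apply_moves:
  rows:
    - {"delta_rot":[0,0,0],"travel":[-0.1,0.16,0],"claw":2.0}

```text
time: 14.5
ee_pos: [0.5587, -0.0435, 0.0895]
orientation: [-1.572, -0.003, -0.004]
contact_force: [-3.6, 1.4, 11.4]
gripper_width: 0.286
```

```bash
python3 rd.py 10|tail -4
```

```text
15.0 [ 0.55868 -0.04349  0.08949] [-3.06  0.44 11.73]
[-3.32  0.55 11.7 ]
tcp [ 0.5587 -0.0435  0.0895] y [ 0.004  -0.0016 -1.    ] xang -0.05
travel cm [-0.07   0.449  0.05 ] rot deg [ 0.09 -0.05  0.23]
```

```bash
python3 rd.py 12|tail -4; python3 - <<'E'
from h import *
T=T_tool();np.save('Tw16.npy',T)
shot('wrist','w16.png')
E
python3 - <<'E'
import cv2
im=cv2.imread('pics/w16.png')
cv2.imwrite('pics/w16z.png',cv2.resize(im[190:290,150:250],None,fx=6,fy=6,interpolation=cv2.INTER_CUBIC))
E
```

```text
15.6 [ 0.55872 -0.04349  0.0895 ] [-3.68  1.41 11.95]
[-3.52  0.81 11.88]
tcp [ 0.5587 -0.0435  0.0895] y [ 0.0041 -0.0016 -1.    ] xang -0.05
travel cm [-0.073  0.45   0.05 ] rot deg [ 0.09 -0.05  0.23]
```

View pics/w16z.png

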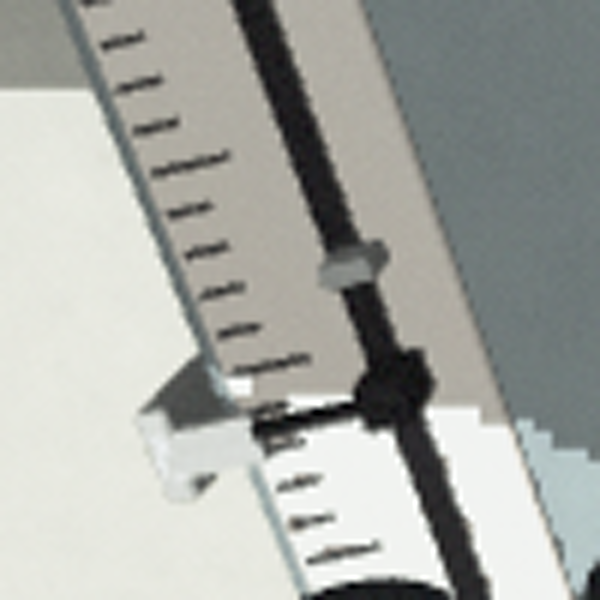

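>>> apply_moves:
  rows:
    - {"delta_rot":[0,0,0],"travel":[0,-0.3,0],"claw":2.0}
    - {"delta_rot":[0,0,0],"travel":[0,-0.4,0],"claw":2.0}
    - {"delta_rot":[0,0,0],"travel":[0,-0.5,0],"claw":2.0}
    - {"delta_rot":[0,0,0],"travel":[0,-0.5,0],"claw":2.0}
    - {"delta_rot":[0,0,0],"travel":[0,-0.4,0],"claw":2.0}
    - {"delta_rot":[0,0,0],"travel":[0,0,0],"claw":2.0}

```text
time: 16.25
ee_pos: [0.5593, -0.0435, 0.1139]
orientation: [-1.573, -0.004, -0.005]
contact_force: [0.3, -0.2, -0.6]
gripper_width: 0.29
```

```bash
python3 rd.py 1
```

```text
16.3 [ 0.55891 -0.04342  0.11347] [ 0.43  0.05 -1.05]
[ 0.43  0.05 -1.05]
tcp [ 0.5589 -0.0434  0.1135] y [ 0.0044 -0.0017 -1.    ] xang -0.03
travel cm [-0.103  2.846  0.047] rot deg [ 0.1  -0.03  0.25]
```

>>> apply_moves:
  rows:
    - {"delta_rot":[0,0,0.3],"travel":[-0.1,-0.4,0],"claw":2.0}
    - {"delta_rot":[0,0,0],"travel":[0,-1,0],"claw":2.0}
    - {"delta_rot":[0,0,0],"travel":[0,-1,0],"claw":2.0}
    - {"delta_rot":[0,0,0],"travel":[0,-1,0],"claw":2.0}

```text
time: 16.7
ee_pos: [0.5555, -0.043, 0.1461]
orientation: [-1.572, 0.007, 0.005]
contact_force: [-0.7, -0.6, -2.4]
gripper_width: 0.291
```

```bash
python3 rd.py 1
```

```text
16.75 [ 0.55711 -0.04324  0.14826] [ 0.61 -0.33 -0.97]
[ 0.61 -0.33 -0.97]
tcp [ 0.5571 -0.0432  0.1483] y [-0.0037 -0.0013 -1.    ] xang -0.04
travel cm [0.113 6.325 0.033] rot deg [ 0.07 -0.04 -0.21]
```

Out of the bore; lift on, then read the scale from a position where the wrist camera sees it.

>>> apply_moves:
  rows:
    - {"delta_rot":[0,0,0],"travel":[0,-1.5,0],"claw":2.0}
    - {"delta_rot":[0,0,0],"travel":[0,-3,0],"claw":2.0}
    - {"delta_rot":[0,0,0],"travel":[0,-2,0],"claw":2.0}
    - {"delta_rot":[0,0,0],"travel":[0,0,4],"claw":2.0}
    - {"delta_rot":[0,0,0],"travel":[0,0,4],"claw":2.0}
    - {"delta_rot":[0,0,0],"travel":[0,0,0],"claw":2.0}

```text
time: 17.35
ee_pos: [0.5605, 0.0375, 0.2216]
orientation: [-1.572, -0.001, -0.009]
contact_force: [0.1, 0.2, -2.1]
gripper_width: 0.284
```

```bash
python3 - <<'E'
from h import *
T=T_tool();np.save('Tw17.npy',T);goto([.558,-.043,.2],0)
im=shot('wrist','w17.png');cv2.imwrite('pics/w17z.png',cv2.resize(im[200:340,180:330,::-1],None,fx=4,fy=4,interpolation=cv2.INTER_CUBIC))
print([(np.round(r['at'],1).tolist(),round(r['conf'],2)) for r in models.spot_in('drag_pointer','wrist')],[(np.round(r['at'],1).tolist(),round(r['conf'],2)) for r in models.spot_in('limit_tab','wrist')])
shot('top','t17.png',(290,140,400,260),5)
E
```

```text
tcp [0.5605 0.0375 0.2216] y [ 0.0067 -0.0014 -1.    ] xang -0.29
travel cm [-0.221  2.171 -8.049] rot deg [ 0.08 -0.29  0.38]
[] [([328.9, 346.0], 0.53)]
```

View pics/w17.png

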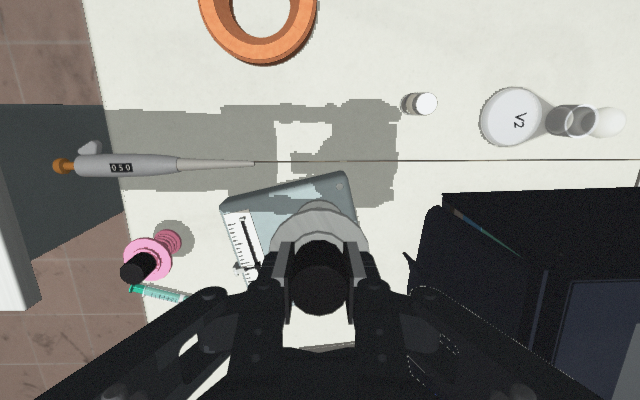

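View pics/w17z.png

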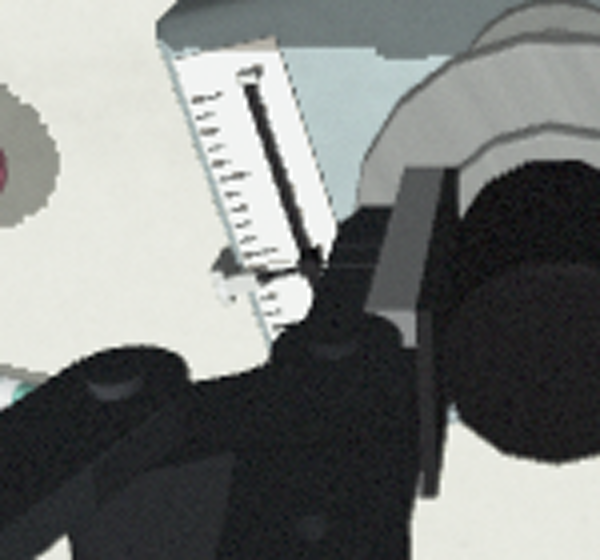

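View pics/t17.png

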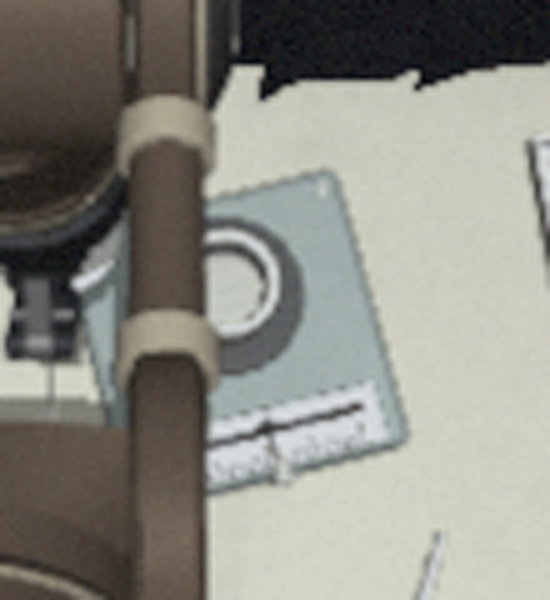

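```bash
python3 - <<'E'
import cv2
im=cv2.imread('pics/w9.png')
cv2.imwrite('pics/w9z.png',cv2.resize(im[140:285,195:275],None,fx=4*1.02,fy=4.1,interpolation=cv2.INTER_CUBIC))
im=cv2.imread('pics/w15.png')
cv2.imwrite('pics/w15y.png',cv2.resize(im[145:295,145:245],None,fx=4,fy=4,interpolation=cv2.INTER_CUBIC))
E
```

```text
(no output)
```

View pics/w9z.png

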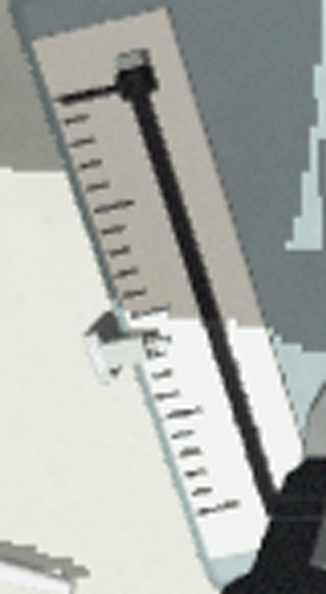

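View pics/w15y.png

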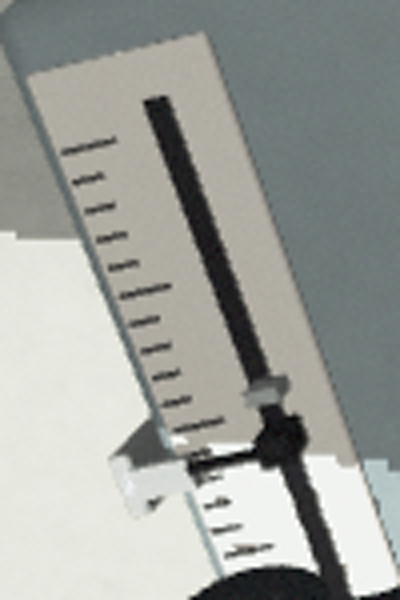

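```bash
python3 - <<'E'
import cv2,numpy as np
a=cv2.imread('pics/w9.png')[205:250,205:250]
b=cv2.imread('pics/w16.png')[235:285,165:215]
A=cv2.resize(a,(400,400),interpolation=cv2.INTER_NEAREST);B=cv2.resize(b,(400,400),interpolation=cv2.INTER_NEAREST)
cv2.imwrite('pics/cmp.png',np.hstack([A,B]))
E
```

```text
(no output)
```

View pics/cmp.png

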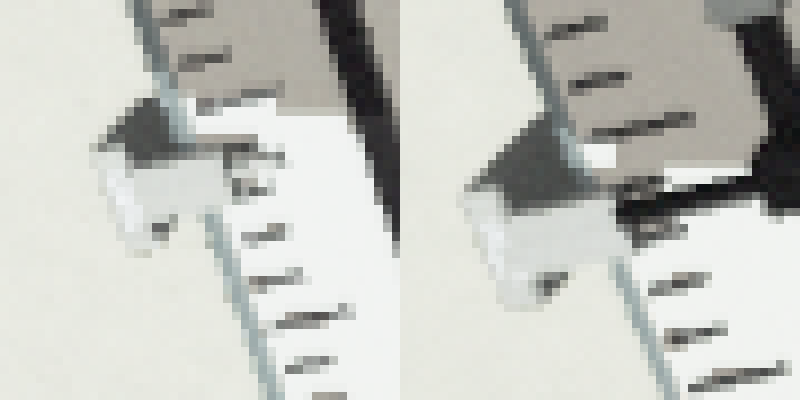

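>>> apply_moves:
  rows:
    - {"delta_rot":[0,0,0.3],"travel":[-2.0,0,-4],"claw":2.0}
    - {"delta_rot":[0,0,0],"travel":[-2.0,0,-4],"claw":2.0}
    - {"delta_rot":[0,0,0],"travel":[-2.0,0,-4],"claw":2.0}
    - {"delta_rot":[0,0,0],"travel":[-2.0,1,-4],"claw":2.0}
    - {"delta_rot":[0,0,0],"travel":[-1.0,3,-2],"claw":2.0}
    - {"delta_rot":[0,0,0],"travel":[0,2,0],"claw":2.0}
    - {"delta_rot":[0,0,0],"travel":[0,1,0],"claw":2.0}
    - {"delta_rot":[0,0,0],"travel":[0,0,0],"claw":2.0}

```text
time: 18.35
ee_pos: [0.4643, -0.161, 0.1496]
orientation: [-1.579, 0.012, -0.015]
contact_force: [-1.4, -0.1, -1.1]
gripper_width: 0.287
```

```bash
python3 - <<'E'
from h import *
T=T_tool();np.save('Tw18.npy',T);goto([.47,-.143,.13],0)
im=shot('wrist','w18.png')
E
```

```text
tcp [ 0.4643 -0.161   0.1496] y [ 0.0021 -0.0083 -1.    ] xang -1.0
travel cm [0.534 1.949 1.828] rot deg [ 0.47 -1.    0.13]
```

View pics/w18.png

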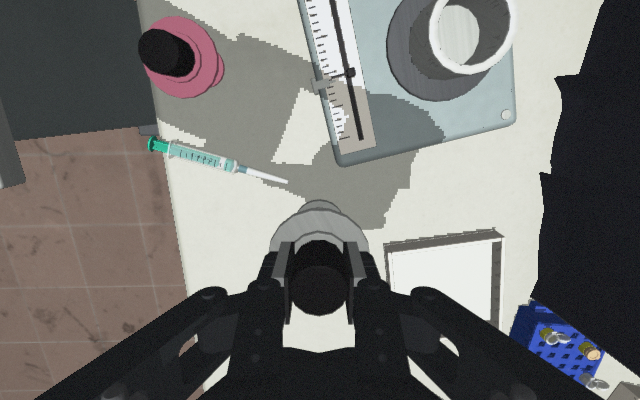

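```bash
python3 - <<'E'
import cv2,numpy as np
a=cv2.imread('pics/w18.png')
A=cv2.resize(a[55:105,300:380],(800,500),interpolation=cv2.INTER_CUBIC)
cv2.imwrite('pics/w18z.png',A)
E
```

View pics/w18z.png

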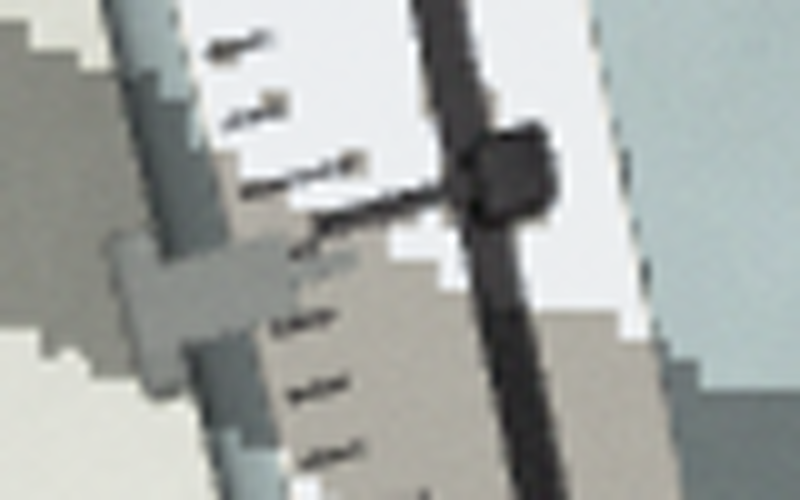

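>>> apply_moves:
  rows:
    - {"delta_rot":[0.4,0,0],"travel":[0,-4,0],"claw":2.0}
    - {"delta_rot":[0,0,0],"travel":[0.3,-2.5,2],"claw":2.0}
    - {"delta_rot":[0,0,0],"travel":[0.5,0,4.5],"claw":2.0}
    - {"delta_rot":[0,0,0],"travel":[0.5,0,4.5],"claw":2.0}
    - {"delta_rot":[0,0,0],"travel":[0.5,0,4.5],"claw":2.0}
    - {"delta_rot":[0,0,0],"travel":[0.5,0,4.5],"claw":2.0}
    - {"delta_rot":[0,0,0],"travel":[0.5,0,4.5],"claw":2.0}
    - {"delta_rot":[0,0,0],"travel":[0,0,0],"claw":2.0}

```text
time: 19.2
ee_pos: [0.507, 0.0951, 0.2299]
orientation: [-1.571, -0.009, -0.032]
contact_force: [0.5, -0.7, -1.7]
gripper_width: 0.288
```

```bash
python3 - <<'E'
from h import *
T=T_tool();np.save('Tw19.npy',T);goto([.502,.208,.17],0)
im=shot('wrist','w19.png'); print(proj('wrist',[.502,.208,.031],T))
E
```

```text
tcp [0.507  0.0951 0.2299] y [ 0.0266 -0.001  -0.9996] xang -0.83
travel cm [-0.821  5.96  11.283] rot deg [ 0.05 -0.83  1.53]
[306.69005697  68.17946926]
```

View pics/w19.png

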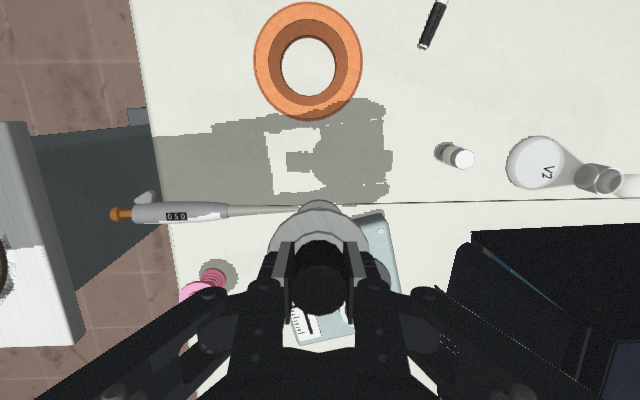

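```bash
python3 - <<'E'
from h import *
T=np.load('Tw19.npy')
print(at_z('wrist',(308,66.5),0,T),at_z('wrist',(308,61.5),.031,T),at_z('wrist',(308,61.5),.02,T))
for y in (2,121): print(at_z('wrist',(308,y),.031,T))
for y in (37,96): print(at_z('wrist',(308,y),0,T))
a=cv2.imread('pics/top0.png')[190:255,205:270];cv2.imwrite('pics/ck.png',cv2.resize(a,None,fx=9,fy=9,interpolation=cv2.INTER_CUBIC))
a=cv2.imread('pics/w19.png')[0:130,240:380];cv2.imwrite('pics/ck2.png',cv2.resize(a,None,fx=4.5,fy=4.5,interpolation=cv2.INTER_CUBIC))
E
```

```text
[0.50332437 0.21320769 0.        ] [0.50351134 0.2143036  0.031     ] [0.50349151 0.21574384 0.02      ]
[0.50486309 0.26746444 0.031     ]
[0.502009   0.15522016 0.031     ]
[0.50408126 0.2429742  0.        ]
[0.50252664 0.1818346  0.        ]
```

View pics/ck.png

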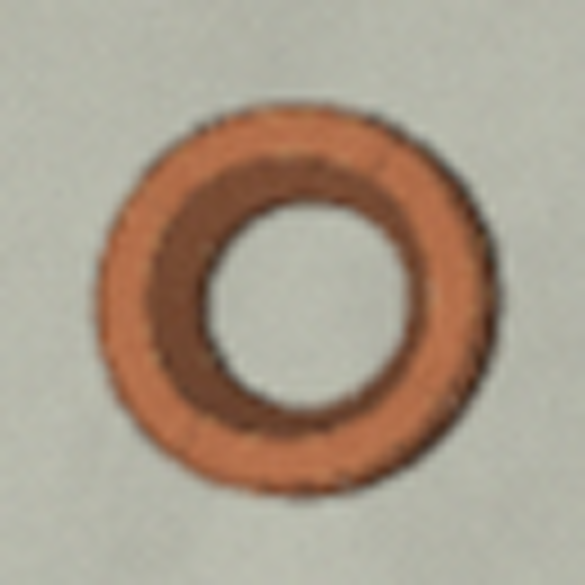

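View pics/ck2.png

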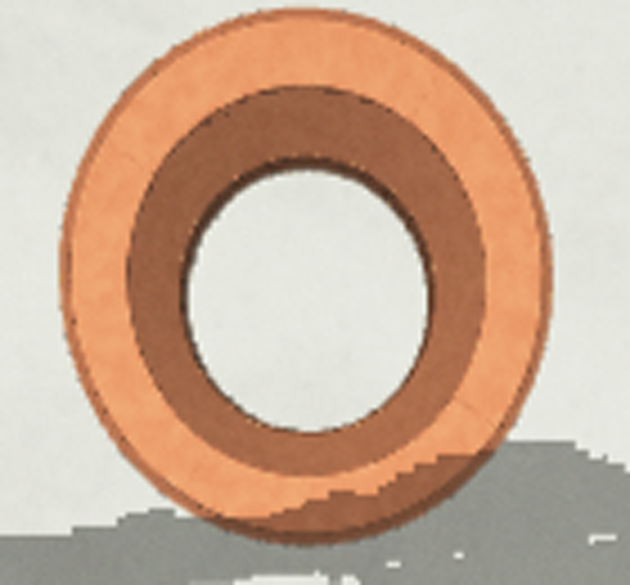

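```bash
python3 - <<'E'
from h import *
T=np.load('Tw19.npy')
w=lambda x,y:(x/4.5+240-.4,y/4.5-.4)
t=lambda x,y:(x/9+205-.4,y/9+190-.4)
print('wrist hole bottom',at_z('wrist',w(308,301),0,T), 'inner top',at_z('wrist',w(307,280),.031,T),'outer',at_z('wrist',w(306,274),.028,T))
print('diam',at_z('wrist',w(308,85),.031,T)-at_z('wrist',w(308,477),.031,T),at_z('wrist',w(308,168),.0,T)-at_z('wrist',w(308,434),.0,T))
print('top hole bottom',at_z('top',t(308,305),0),'inner top',at_z('top',t(287,296),.031),'outer',at_z('top',t(297,298),.028))
E
```

```text
wrist hole bottom [0.5033746  0.21321859 0.        ] inner top [0.50332135 0.21400257 0.031     ] outer [0.50311704 0.21565981 0.028     ]
diam [0.00208506 0.08213917 0.        ] [0.0015549  0.06125395 0.        ]
top hole bottom [0.50236917 0.21270712 0.        ] inner top [0.50232074 0.21174596 0.031     ] outer [0.50195979 0.20953932 0.028     ]
```

>>> apply_moves:
  rows:
    - {"delta_rot":[0,-0.4,0.8],"travel":[-0.2,1.5,4],"claw":2.0}
    - {"delta_rot":[0,-0.4,0.7],"travel":[-0.2,2,4],"claw":2.0}
    - {"delta_rot":[0,0,0],"travel":[-0.2,2,3.5],"claw":2.0}
    - {"delta_rot":[0,0,0],"travel":[0,1,0.5],"claw":2.0}
    - {"delta_rot":[0,0,0],"travel":[0,0,0],"claw":2.0}

```text
time: 19.75
ee_pos: [0.5076, 0.2133, 0.1681]
orientation: [-1.577, -0.008, -0.009]
contact_force: [0.6, -1.2, -0.7]
gripper_width: 0.285
```

```bash
python3 - <<'E'
from h import *
camera('wrist');goto([.503,.213,.11],0)
E
```

```text
tcp [0.5081 0.2131 0.1688] y [ 0.0118 -0.0053 -0.9999] xang -0.12
travel cm [-0.578  5.875  0.024] rot deg [ 0.3  -0.12  0.68]
```

>>> apply_moves:
  rows:
    - {"delta_rot":[0.3,0,0.7],"travel":[-0.5,0,0],"claw":2.0}
    - {"delta_rot":[0,0,0],"travel":[0,1.5,0],"claw":2.0}
    - {"delta_rot":[0,0,0],"travel":[0,2,0],"claw":2.0}
    - {"delta_rot":[0,0,0],"travel":[0,1.5,0],"claw":2.0}

```text
time: 20.2
ee_pos: [0.5082, 0.2093, 0.1225]
orientation: [-1.568, -0.002, -0.014]
contact_force: [-0.2, 0.3, -2.0]
gripper_width: 0.287
```

```bash
python3 - <<'E'
from h import *
shot('wrist','w20.png',(200,0,440,320),2);goto([.503,.213,.06],0)
E
```

```text
tcp [0.5065 0.2085 0.12  ] y [ 6.4e-03  9.0e-04 -1.0e+00] xang -0.45
travel cm [-0.391  5.996  0.441] rot deg [-0.05 -0.45  0.37]
```

View pics/w20.png

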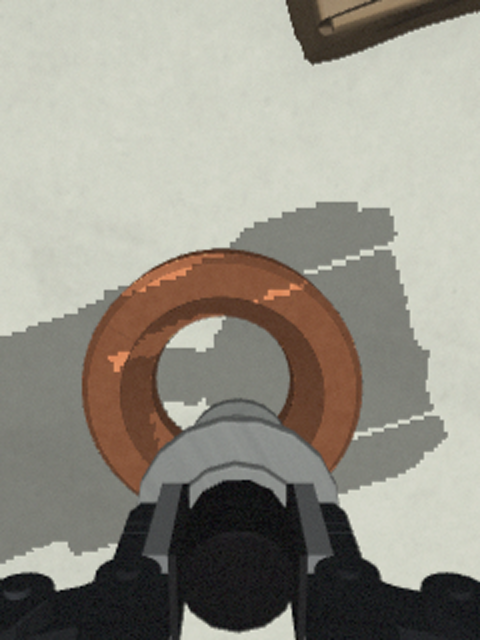

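>>> apply_moves:
  rows:
    - {"delta_rot":[0,-0.3,0.4],"travel":[-0.4,0,0.4],"claw":2.0}
    - {"delta_rot":[0,0,0],"travel":[0,0,0],"claw":2.0}

```text
time: 20.45
ee_pos: [0.5018, 0.2109, 0.1192]
orientation: [-1.571, 0.006, -0.001]
contact_force: [-0.5, -0.2, -1.8]
gripper_width: 0.282
```

```bash
python3 - <<'E'
from h import *
goto([.503,.213,.06],0)
E
```

```text
tcp [0.5018 0.2109 0.1192] y [-3.1e-03  2.0e-04 -1.0e+00] xang -0.28
travel cm [0.136 5.919 0.211] rot deg [-0.01 -0.28 -0.18]
```

>>> apply_moves:
  rows:
    - {"delta_rot":[0,0,-0.2],"travel":[0.1,0.8,0.2],"claw":2.0}
    - {"delta_rot":[0,0,0],"travel":[0,1.2,0],"claw":2.0}
    - {"delta_rot":[0,0,0],"travel":[0,1,0],"claw":2.0}
    - {"delta_rot":[0,0,0],"travel":[0,0,0],"claw":2.0}

```text
time: 20.85
ee_pos: [0.5047, 0.2134, 0.0889]
orientation: [-1.569, -0.0, -0.008]
contact_force: [-0.6, -0.5, -1.8]
gripper_width: 0.287
```

```bash
python3 - <<'E'
from h import *
shot('wrist','w21.png',(200,0,440,320),2);goto([.503,.213,.06],0)
E
```

```text
tcp [0.5051 0.2135 0.0895] y [ 0.0059  0.0017 -1.    ] xang -0.28
travel cm [-0.222  2.947 -0.058] rot deg [-0.1  -0.28  0.34]
```

View pics/w21.png

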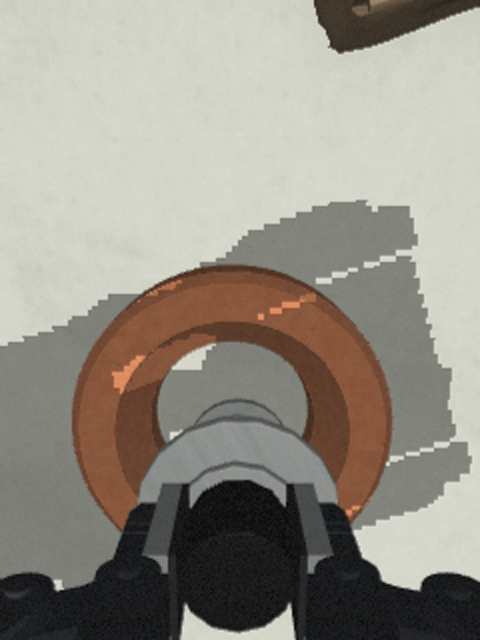

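>>> apply_moves:
  rows:
    - {"delta_rot":[0,0,0.3],"travel":[-0.2,0,0],"claw":2.0}
    - {"delta_rot":[0,0,0],"travel":[0,1,0],"claw":2.0}
    - {"delta_rot":[0,0,0],"travel":[0,1,0],"claw":2.0}
    - {"delta_rot":[0,0,0],"travel":[0,0.6,0],"claw":2.0}
    - {"delta_rot":[0,0,0],"travel":[0,0,0],"claw":2.0}

```text
time: 21.4
ee_pos: [0.5035, 0.2139, 0.0617]
orientation: [-1.569, 0.003, -0.005]
contact_force: [0.2, -0.6, -2.1]
gripper_width: 0.286
```

```bash
python3 - <<'E'
from h import *
goto([.503,.213,.056],0)
E
```

```text
tcp [0.5035 0.2139 0.0617] y [ 0.0013  0.0021 -1.    ] xang -0.26
travel cm [-0.049  0.565 -0.09 ] rot deg [-0.12 -0.26  0.07]
```

>>> apply_moves:
  rows:
    - {"delta_rot":[0,0,0],"travel":[0,0.4,0],"claw":2.0}
    - {"delta_rot":[0,0,0],"travel":[0,0,0],"claw":2.0}

```text
time: 21.6
ee_pos: [0.5033, 0.2138, 0.0569]
orientation: [-1.569, 0.003, -0.004]
contact_force: [0.4, -0.8, -1.0]
gripper_width: 0.286
```

>>> apply_moves:
  rows:
    - {"delta_rot":[0,0,0],"travel":[0,0.2,0],"claw":2.0}
    - {"delta_rot":[0,0,0],"travel":[0,0,0],"claw":2.0}

```text
time: 21.8
ee_pos: [0.5039, 0.2141, 0.0555]
orientation: [-1.568, 0.002, -0.005]
contact_force: [-1.2, -0.7, 0.2]
gripper_width: 0.289
```

```bash
python3 rd.py 3
```

```text
21.85 [0.50393 0.21411 0.05568] [-0.72 -0.03  1.59]
21.9 [0.50392 0.21409 0.05571] [-1.15 -0.4   0.87]
21.95 [0.50389 0.21409 0.05567] [-0.92  0.3   0.79]
[-0.93 -0.04  1.08]
tcp [0.5039 0.2141 0.0557] y [ 0.0018  0.0023 -1.    ] xang -0.26
travel cm [  5.534  -2.982 -25.677] rot deg [-0.13 -0.26  0.1 ]
```

>>> apply_moves:
  rows:
    - {"delta_rot":[0,0,0],"travel":[0,0,0],"claw":3.0}
    - {"delta_rot":[0,0,0],"travel":[0,0,0],"claw":4.0}
    - {"delta_rot":[0,0,0],"travel":[0,0,0],"claw":6.0}
    - {"delta_rot":[0,0,0],"travel":[0,0,0],"claw":7.5}
    - {"delta_rot":[0,0,0],"travel":[0,0,0],"claw":7.5}
    - {"delta_rot":[0,0,0],"travel":[0,-1.5,0],"claw":7.5}
    - {"delta_rot":[0,0,0],"travel":[0,-3,0],"claw":7.5}
    - {"delta_rot":[0,0,0],"travel":[0,-4,0],"claw":7.5}
    - {"delta_rot":[0,0,0],"travel":[0,-4,0],"claw":7.5}
    - {"delta_rot":[0,0,0],"travel":[0,0,0],"claw":7.5}

```text
time: 22.95
ee_pos: [0.5044, 0.2139, 0.1885]
orientation: [-1.568, 0.0, -0.007]
contact_force: [1.0, -0.7, 0.6]
gripper_width: 0.875
```

```bash
python3 - <<'E'
from h import *
shot('wrist','w22.png');shot('scene','s22.png',(230,130,430,280),4);print(readout.get_obs()['time'],readout.get_obs()['ee_pos'])
E
```

```text
23.05 [0.50094163 0.21269467 0.18344281]
```

View pics/w22.png

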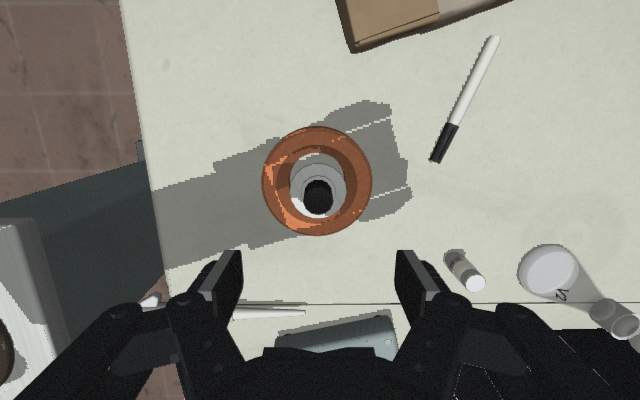

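View pics/s22.png

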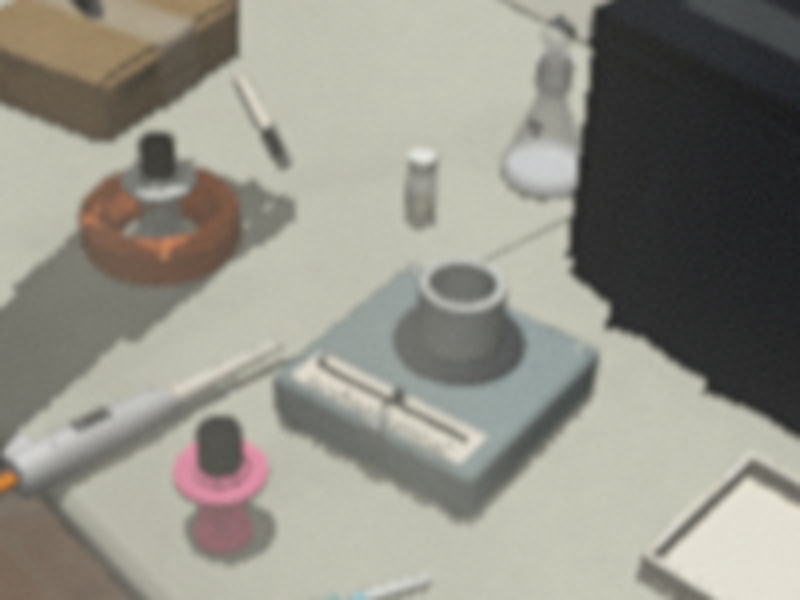

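```bash
python3 - <<'E'
from h import *
w=lambda x,y:(x/10+300-.45,y/10+55-.45)
T=np.load('Tw18.npy')
P={k:at_z('wrist',w(*p),.042,T)[:2] for k,p in dict(ptr1=(320,225),ptr2=(440,187),fing=(330,266),fing0=(250,285),t10a=(245,192),t10b=(355,160),t12=(300,322),t13=(318,390),t14=(330,455),t9=(255,112),t8=(240,45)).items()}
u=P['t14']-P['t8'];u/=np.linalg.norm(u)
n=P['t10b']-P['t10a'];n/=np.linalg.norm(n)
print(np.degrees(np.arctan2(*n[::-1])),np.degrees(np.arctan2(*u[::-1])))
# scale direction perpendicular to ticks
s=np.array([n[1],-n[0]]);
for k,v in P.items(): print(k,(1000*(v-P['t10a'])@s).round(2))
E
```

```text
14.073216207514228 -77.27287443760585
ptr1 3.73
ptr2 3.51
fing 6.74
fing0 6.46
t10a 0.0
t10b -0.0
t12 10.02
t13 15.14
t14 20.0
t9 -5.19
t8 -9.93
```

```bash
python3 - <<'E'
from h import *
print(ctrl.close_job(), readout.get_obs()['time'])
E
```

```text
the job is handed in; nothing more can be done
the job is handed in; nothing more can be done
```

I tested the spring and put it away standing upright in the cork ring, because the drag pointer stopped short of the limit tab. I handed the job in at about 23 s.

- **Press:** I stood the spring in the collar and pressed the cap down until the flange met the rim. There the force rise steepened from about 0.5 to about 2 N/mm, at a tool force of about 11.7 N. I overshot this point briefly by about 1.5 mm, leaning on the rim with roughly 3 N. I then backed off and held for more than 2 s, at about 1 N or less on the rim, with the last 1.1 s right at first contact.
- **Reading:** In a close, nearly vertical wrist picture the pointer stands at about 53.6 mm and the tab finger at about 56.6 mm. The scale's 5 mm ticks, measured in the same picture, come out right. The overshoot pushed the pointer higher than first contact alone would have (about 47 mm, from the measured force), so the margin is smaller than the true one. The verdict is the same either way.
- **Disagreement:** Earlier slanted pictures showed pointer and tab almost level. I put that down to parallax and trusted the near-vertical view.
- **Last check:** The final wrist and scene pictures show the spring upright inside the cork ring and the gripper clear above it. The marker, vial, micropipette and pink look-alike show in them with no sign of having been moved. The tray and syringe are only partly in view.

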